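Line up the bracelet-forming die in the arbor press

TASK

Set up the bracelet-forming die in the arbor press: put the white nylon trough block flat on the anvil, working it in under the raised half-round former without knocking the former, so that it lies square and centred with the trough below the former. Then pull the lever right down so that the former seats in the trough, and leave the die closed like that, lever down. Leave the other tools on the bench where they lie.

Things in the scene. Friction and masses are not known exactly. Their poses are not given: they have to be found in the camera images.
- press: Green arbor press, bolted down, 100 mm wide (its x), y -60 to +155 mm, 217 mm high (294 with raised ram), base casting 28 mm high. Origin on the bench right under the ram's axis, z up; turned at most 0.2 rad from the robot's axes. Column at y +86 to +138, x -22 to +22. Head overhangs from it to y -30, x -28 to +26, z 147 to 217. Its -x side faces the robot and is free; lever on the +x side.
- seat (a point): Point on the press: centre of the top face of the round steel anvil plate (radius 52 mm), on the ram's axis, 50 mm above the bench; axes as the press. The block comes in over the anvil along the press's +x.
- ram: Steel ram, 20 mm square, carrying the white former: a horizontal half cylinder of radius 20 mm, round side down, axis along the press's y, 48 mm long, under a mount 40 mm wide (x) and 48 mm long (y); former and mount are 34 mm high. Origin at the lowest line of the former, mid-length. Moves straight down, 18 mm per radian of the lever.
- former_tip (a point): Lowest point of the former, on the ram's axis, 102 mm above the bench with the lever at 0. At the start it is 8 to 12 mm above the top of a block lying on the anvil; with the die closed it is 26 mm above the block's underside.
- lever (a joint): Press lever, rad: 0 fully raised, grows as the bar swings down; former seated at about 1.44, stop at 1.46. Stays where left; moved slowly it takes some 5 to 15 N straight down 150 mm out. The bar, a steel rod 12 mm thick, points to the press's -y, 0.75 rad above level at 0 and 0.71 below at the stop; 215 mm from pivot to ball centre. Can be pressed down from above with closed fingers.
- lever_pivot (a point): Axis of the lever, in the plane of the bar: x +52, y +28, z +185 mm in the press frame. The bar swings in the plane x = +52 mm. Axes as the press.
- lever_ball (a point): Centre of the black ball (28 mm diameter) at the end of the lever bar.
- trough_block: White nylon block, 170 mm long (its x), 50 wide (y), 40 high, 0.26 to 0.43 kg; a half-round trough across the middle of its top runs along y, 41 mm wide, 14 deep, radius 22. Origin at the centre of its underside; same end for end. Starts trough up on the bench, right of the press, its x within 0.6 rad of the robot's. Gripped across its width 68 mm from the middle, the gripper clears the head.
- pliers_red: Red-handled pliers, 150 mm, bystander.
- pliers_blue: Blue-handled pliers, 150 mm, bystander.
- file: Flat file with orange handle, 245 mm, bystander.
- mallet: Hide mallet, head 75 mm, handle 200 mm, bystander.
- doming_block: Brass doming block, 50 mm cube, bystander.
- bench_block: Steel bench block on a rubber base, 80 x 80 x 26 mm, bystander.
There are look-alikes about, which are no part of the job. Of the things shaped like the trough_block, the white one is meant.

How it is judged:
By the outcome, as a careful person would: the job done as asked, in the order asked, and still so for the second after the job is handed in, with the robot touching nothing.
It also fails if it takes over 64 s, if anything falls off the work surface, if the arm or the gripper's body presses on something with over 40 N, if the wrist force passes 120 N, or if a joint passes its speed limit or range.

ROBOT

A 6-joint arm with a two-finger parallel gripper is mounted at the origin on the work surface. World frame = base frame: x ahead of the robot, y to its left, z up, the work surface at z = 0. Lengths are in m, angles in degrees, forces in N, time in s.
With the tool pointing down it reaches from about 0.4 to 0.825 m from the base axis. Payload 7 kg.
Tool frame: the origin (TCP) lies at the very end of the fingers, on their centre line; the grasp point (between the pads) lies hold_point_z behind it (hold_point_z is the distance from the TCP to the grasp point, in m); z points along the fingers, y is the line along which they close (so a half turn about z gives the same grasp; the last joint's range is limited). The gripper opens to 88 mm and grips with 3 to 60 N. Pads are 19 mm wide; open, the fingers measure 130 mm over their backs; the gripper's body (78 mm by 193 mm) begins 47 mm behind the grasp point.
Start: joints at [82.34, 20.546, 0.682, 0, -70.136, -16.507], TCP at [0.276, 0.616, 0.192] pointing down, gripper open.
Joint ranges: [-176.03, 176.03], [-82.01, 121.73], [-58.28, 71.71], [-173.87, 95.51], [-174.79, -0.11], [-173.66, 173.66]. Speed limits (degrees/s): [136.94, 136.94, 172.46, 180, 180, 180].

INTERFACE

Orientations are given as [roll, pitch, yaw] about the fixed x, y, z axes, in that order (R = Rz(yaw) Ry(pitch) Rx(roll)).
In Python, from plant import get_obs, snapshot, close_job, hold_point_z gives the robot as it stands.
- The arm moves only by the tool play_rows, never from a script. Its argument "commands" is a list that holds one entry, the list of rows, each a list of 7 numbers: the shift along the tool's x, y, z in cm, then the turn, a rotation vector about the tool's x, y, z in degrees, then the opening, from 0 (shut) to 1 (fully open). In form: [[[x, y, z, ax, ay, az, fingers], ...]]. A call has 1 to 20 rows; each row is the pose to reach, as a shift and turn from the pose commanded when the call began, along the tool's axes at that moment; what a row does not reach only later rows make up. A row lasts 1/12 s, in which the tool goes at most 41.7 mm and 7.16 degrees, less where a joint would pass 70% of its speed; a pose out of reach is approached as far as the arm can. A call with a gripper value outside its range is refused whole. The fingers move at their own pace and stop on an object; the grip force is fixed at half the most. Time passes only in rows, so rows that repeat a pose let the fingers close. It gives the time, the measured TCP pose, the force, the opening and the grip force at its end, in the units of the state.
- get_obs(): the state, without advancing time (a new reading comes with each control period).
- snapshot(name): name is "scene" or "top"; returns a dict with "frame" (480x640x3 uint8, red, green, blue), "camera_matrix" (3x3 intrinsics, pixels), "dist" ([k1, k2, p1, p2, k3] as OpenCV has them; the pictures are not rectified), "origin" and "attitude" of the camera in the world. Camera axes: x right, y down, z forward; pixel columns grow to the right and rows downward; lengths in m; the calibration is good to about 2 mm. A picture is of the moment at which its call begins. There is no depth.
- close_job(): hands the job in; it is judged then, once.
The state is a dict: "clock": time; "joint_pos": joint angles; "qvel": joint speeds; "tau": joint torques, N m; "tool_pos": TCP position; "orientation": TCP orientation; "force": force on the tool from outside, world axes, zero at the start; "moment": the same for the moment, N m; "opening": finger opening in m; "gripper_force": force on a finger pad.
Only numpy, scipy, OpenCV 4.12 (cv2) and the standard library are available. Lean on these libraries where they do the work, as an engineer would, in place of code of your own. Each camera call takes 0.05 s, during which the arm holds its last target. There are 200 camera calls.

## Working session

There is one attempt and no reset: what is moved stays moved. The work goes in short steps, Python scripts to look and compute and a tool call to move; the robot and the scene stay as the last step left them, time stands still between calls to the robot, and variables do not carry over. Pictures are saved under pics/ and viewed, at most 10 in all, crops included, and the job is handed in when it is done.

Besides the shell and the picture viewer there is one more tool, called by a JSON object that holds its "fn" and its "kwargs". play_rows: Moves the arm, as the interface text tells. Its arguments: {"type":"object","properties":{"commands":{"type":"array","items":{"type":"array","items":{"type":"array","items":{"type":"number"}}}}},"required":["commands"]}

```bash
mkdir -p pics; cat > h.py <<'E'
import numpy as np, cv2, pickle
from scipy.spatial.transform import Rotation as R
from plant import *
def snap(n,f):
    s=snapshot(n); cv2.imwrite(f'pics/{f}.png',s['frame'][...,::-1]); pickle.dump(s,open(f'pics/{f}.pkl','wb')); return s
E
python3 - <<'E'
from h import *
o=get_obs(); print(o, hold_point_z if not callable(hold_point_z) else hold_point_z())
for n in('scene','top'):
    s=snap(n,n+'0'); print({k:v for k,v in s.items() if k!='frame'})
E
```

```text
{'clock': 0.0, 'joint_pos': array([ 8.23416579e+01,  2.05912652e+01,  6.35357266e-01, -2.11669533e-02,
       -7.01345903e+01, -1.65059118e+01]), 'qvel': array([ 0.00313011,  0.05749776, -0.05570514, -0.03889082,  0.0300215 ,
        0.0270515 ]), 'tau': array([ 1.62910026e-03, -5.82714415e+01,  2.93058836e+01,  6.99696198e+00,
        6.97512121e-03, -1.62443766e-04]), 'tool_pos': array([0.2761261 , 0.61536069, 0.19133337]), 'orientation': array([ 1.79907577e+02, -6.63607240e-03, -2.41714570e+01]), 'force': array([-0.92375823, -0.02907296,  0.35495415]), 'moment': array([-0.00701498, -0.01155676, -0.02703577]), 'gripper_force': 0.0, 'opening': 0.08793970236495494} 0.0188
{'camera_matrix': array([[605.44298642,   0.        , 329.09217653],
       [  0.        , 605.44298642, 234.73898048],
       [  0.        ,   0.        ,   1.        ]]), 'dist': array([-0.15623192,  0.        ,  0.        ,  0.        ,  0.        ]), 'origin': array([1.54806286, 0.61740379, 1.44587504]), 'attitude': array([-135.85633821,   -0.78325554,  121.97248569])}
{'camera_matrix': array([[513.88981148,   0.        , 308.88844461],
       [  0.        , 513.88981148, 241.18734484],
       [  0.        ,   0.        ,   1.        ]]), 'dist': array([-0.08142472,  0.        ,  0.        ,  0.        ,  0.        ]), 'origin': array([ 0.37940084, -0.01982053,  1.42552669]), 'attitude': array([-173.79769594,    0.31120406,  -89.37958271])}
```

View pics/scene0.png

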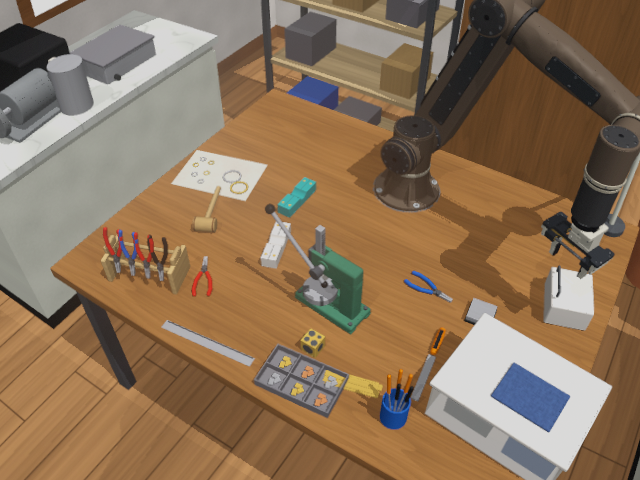

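View pics/top0.png

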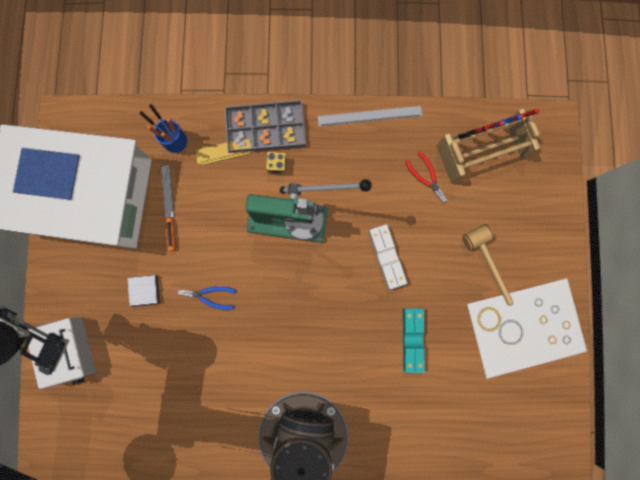

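The candidates are the white block at top (388,257) / scene (275,243) and the teal look-alike at top (414,340) / scene (297,196). The white box at scene (568,298) is far too big. I choose the white block right of the press. The press is at top (287,217), with its lever pointing right to the ball at (365,185). Next is a close crop.

```bash
python3 - <<'E'
import cv2,numpy as np
t=cv2.imread('pics/top0.png');s=cv2.imread('pics/scene0.png')
a=cv2.resize(t[175:300,235:425],None,fx=4,fy=4,interpolation=cv2.INTER_CUBIC)
b=cv2.resize(s[195:335,250:380],None,fx=4,fy=4,interpolation=cv2.INTER_CUBIC)
cv2.imwrite('pics/ca.png',a);cv2.imwrite('pics/cb.png',b)
E
```

```text
(no output)
```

View pics/ca.png

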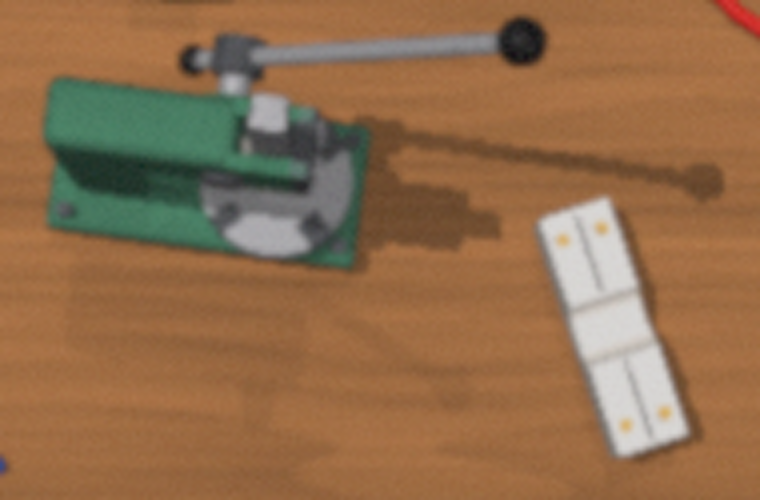

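View pics/cb.png

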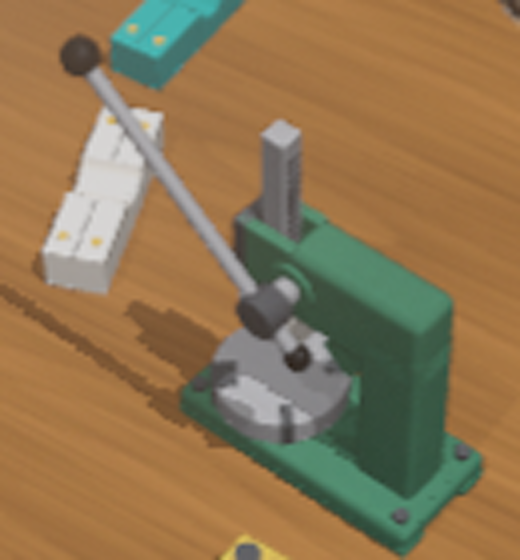

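The crops confirm the white trough block, trough up, with top-view corners at about (369,230), (387,224), (408,284) and (389,289). The press base, anvil, raised ram and lever ball are clear in both views. Next I fit both poses by least squares.

```bash
cat >> h.py <<'E'
from scipy.optimize import least_squares
def proj(s,P):
    A=R.from_euler('xyz',s['attitude'],degrees=True).as_matrix()
    c=(np.atleast_2d(P)-s['origin'])@A
    return cv2.projectPoints(c,np.zeros(3),np.zeros(3),s['camera_matrix'],s['dist'])[0][:,0]
def world(p,P):
    x,y,w=p; P=np.atleast_2d(P); c,n=np.cos(w),np.sin(w)
    return np.c_[x+c*P[:,0]-n*P[:,1], y+n*P[:,0]+c*P[:,1], P[:,2]]
def fit(obs,p0):
    f=lambda p: np.concatenate([(proj(s,world(p,np.array(L)/1e3))-np.array(u)).ravel() for s,L,u in obs])
    r=least_squares(f,p0,loss='soft_l1'); return r.x, np.round(r.fun.reshape(-1,2),1)
ld=lambda f: pickle.load(open(f'pics/{f}.pkl','rb'))
def ic(x0,y0,pts,k=4): return (np.array(pts)+.5)/k-.5+[x0,y0]
E
python3 - <<'E'
from h import *
T,S=ld('top0'),ld('scene0')
tp=[[-50,155,28],[-50,-60,28],[50,-60,28],[52,-129.3,331.6],[0,0,294]]
tu=ic(235,175,[(48,228),(355,268),(370,130),(521,42),(270,112)])
sp=[[50,-60,28],[50,155,28],[-50,155,28],[52,-129.3,331.6],[0,0,294]]
su=ic(250,195,[(183,399),(403,545),(483,460),(80,55),(282,131)])
for o in ([(T,tp,tu)],[(S,sp,su)],[(T,tp,tu),(S,sp,su)]):
    x,r=fit(o,[.6,.05,0]);print('press',x.round(4),r.tolist())
b=[[85,25,40],[85,-25,40],[-85,-25,40],[-85,25,40]]
bu=ic(235,175,[(538,219),(609,196),(692,437),(617,459)])
sb=[[-85,-25,40],[-85,25,40],[85,-25,40],[85,25,40]]
bs=ic(250,195,[(105,110),(163,115),(45,252),(108,260)])
for o in ([(T,b,bu)],[(S,sb,bs)],[(T,b,bu),(S,sb,bs)]):
    x,r=fit(o,[.5,-.15,0.2]);print('block',x.round(4),r.tolist())
E
```

```text
press [ 0.5867  0.003  -0.1249] [[-0.8, -0.2], [0.0, 0.3], [1.1, -1.0], [-0.4, -0.2], [0.3, 0.9]]
press [ 0.5906  0.0095 -0.1316] [[-1.8, -1.7], [-0.3, -0.1], [0.8, -0.4], [0.9, 0.4], [-0.2, 3.0]]
press [ 0.5871  0.0048 -0.1246] [[-1.5, -0.3], [-0.6, 0.1], [0.4, -1.1], [-1.3, -0.4], [-0.5, 0.8], [-2.4, -3.0], [-0.7, -1.9], [0.2, -2.2], [0.1, -0.8], [-1.0, 1.5]]
block [ 0.4907 -0.2254  0.3194] [[0.3, 0.1], [-0.1, 0.4], [-0.8, -0.3], [0.4, -0.1]]
block [ 0.4922 -0.2193  0.343 ] [[-0.0, -1.4], [0.1, -0.3], [0.1, 0.3], [-0.2, 1.0]]
block [ 0.4906 -0.2234  0.3265] [[-0.6, 0.3], [-1.0, 0.4], [-1.3, -0.5], [-0.1, -0.1], [-0.3, -2.2], [-0.3, -0.9], [-1.0, -0.7], [-1.4, 0.2]]
```

```bash
cat >> h.py <<'E'
def delta(xyz,yaw,pose=None):
    o=get_obs(); R0=R.from_euler('xyz',o['orientation'],degrees=True); p0=np.array(o['tool_pos'])
    if pose is not None: p0=np.array(pose[:3]); R0=R.from_euler('xyz',[180,0,pose[3]],degrees=True)
    d=R0.inv().apply(np.array(xyz)-p0)*100
    rv=(R0.inv()*R.from_euler('xyz',[180,0,yaw],degrees=True)).as_rotvec(degrees=True)
    return np.r_[d,rv].round(2).tolist()
E
python3 - <<'E'
from h import *
b=np.array([.4907,-.2245]);w=.323
g=b-.072*np.array([np.cos(w),np.sin(w)]);print('grip',g)
print(delta([.42,.1,.25],np.degrees(w)-180)); 
print(delta([*g,.13],np.degrees(w)-180,[.42,.1,.25,np.degrees(w)-180]),delta([*g,.012],np.degrees(w)-180,[*g,.13,np.degrees(w)-180]))
E
```

```text
grip [ 0.4224233  -0.24735372]
[34.22, 41.14, -5.79, 0.03, -0.11, 137.32]
[10.8, -33.02, 12.0, 0.0, 0.0, 0.0] [0.0, -0.0, 11.8, 0.0, 0.0, 0.0]
```

{"fn": "play_rows", "kwargs": {"commands": [[[34.2, 41.1, -5.8, 0, 0, 137.3, 1], [34.2, 41.1, -5.8, 0, 0, 137.3, 1], [34.2, 41.1, -5.8, 0, 0, 137.3, 1], [34.2, 41.1, -5.8, 0, 0, 137.3, 1], [34.2, 41.1, -5.8, 0, 0, 137.3, 1], [34.2, 41.1, -5.8, 0, 0, 137.3, 1], [34.2, 41.1, -5.8, 0, 0, 137.3, 1], [34.2, 41.1, -5.8, 0, 0, 137.3, 1], [34.2, 41.1, -5.8, 0, 0, 137.3, 1], [34.2, 41.1, -5.8, 0, 0, 137.3, 1], [34.2, 41.1, -5.8, 0, 0, 137.3, 1], [34.2, 41.1, -5.8, 0, 0, 137.3, 1], [34.2, 41.1, -5.8, 0, 0, 137.3, 1], [34.2, 41.1, -5.8, 0, 0, 137.3, 1], [34.2, 41.1, -5.8, 0, 0, 137.3, 1], [34.2, 41.1, -5.8, 0, 0, 137.3, 1], [34.2, 41.1, -5.8, 0, 0, 137.3, 1], [34.2, 41.1, -5.8, 0, 0, 137.3, 1], [34.2, 41.1, -5.8, 0, 0, 137.3, 1], [34.2, 41.1, -5.8, 0, 0, 137.3, 1]]]}}

```text
clock: 1.77
tool_pos: [0.4199, 0.1007, 0.25]
orientation: [180.0, -0.0, -161.8]
force: [-0.3, 0.4, -0.6]
opening: 0.0872
gripper_force: 0.0
```

```bash
python3 - <<'E'
from h import *
o=get_obs();print(o['clock'],o['tool_pos'],o['orientation'],o['joint_pos'],o['force'])
print(delta([.4224,-.2474,.13],-161.5))
E
```

```text
1.7667 [0.41986148 0.10065279 0.25002045] [ 1.79997324e+02 -2.82962843e-02 -1.61816686e+02] [ 3.98413754e+01 -5.37394147e+00 -2.23490743e+01 -1.35171656e-02
 -7.30501787e+01 -1.11654119e+02] [-0.27680047  0.35139544 -0.57513454]
[10.61, -33.15, 12.01, 0.0, -0.03, -0.32]
```

{"fn": "play_rows", "kwargs": {"commands": [[[10.6, -33.1, 4, 0, 0, -0.3, 1], [10.6, -33.1, 4, 0, 0, -0.3, 1], [10.6, -33.1, 4, 0, 0, -0.3, 1], [10.6, -33.1, 4, 0, 0, -0.3, 1], [10.6, -33.1, 4, 0, 0, -0.3, 1], [10.6, -33.1, 4, 0, 0, -0.3, 1], [10.6, -33.1, 4, 0, 0, -0.3, 1], [10.6, -33.1, 4, 0, 0, -0.3, 1], [10.6, -33.1, 4, 0, 0, -0.3, 1], [10.6, -33.1, 12, 0, 0, -0.3, 1], [10.6, -33.1, 16, 0, 0, -0.3, 1], [10.6, -33.1, 16, 0, 0, -0.3, 1], [10.6, -33.1, 16, 0, 0, -0.3, 1], [10.6, -33.1, 16, 0, 0, -0.3, 1]]]}}

```text
clock: 2.93
tool_pos: [0.4235, -0.2467, 0.0895]
orientation: [179.9, -0.2, -161.0]
force: [0.7, -0.4, 0.6]
opening: 0.0876
gripper_force: 0.0
```

```bash
python3 - <<'E'
from h import *
print(delta([.4224,-.2474,.012],-161.5))
T=snap('top','t1');S=snap('scene','s1')
print(proj(T,[.4224,-.2474,.09]),proj(S,[.4224,-.2474,.09]))
a=cv2.resize(T['frame'][200:310,340:440,::-1],None,fx=4,fy=4,interpolation=cv2.INTER_CUBIC)
b=cv2.resize(S['frame'][160:270,230:330,::-1],None,fx=4,fy=4,interpolation=cv2.INTER_CUBIC)
cv2.imwrite('pics/c1.png',np.hstack([a,b]))
E
```

```text
[0.09, -0.04, 7.75, 0.1, -0.24, 0.47]
[[399.46411396 281.16927031]] [[280.82480017 212.80669889]]
```

View pics/c1.png

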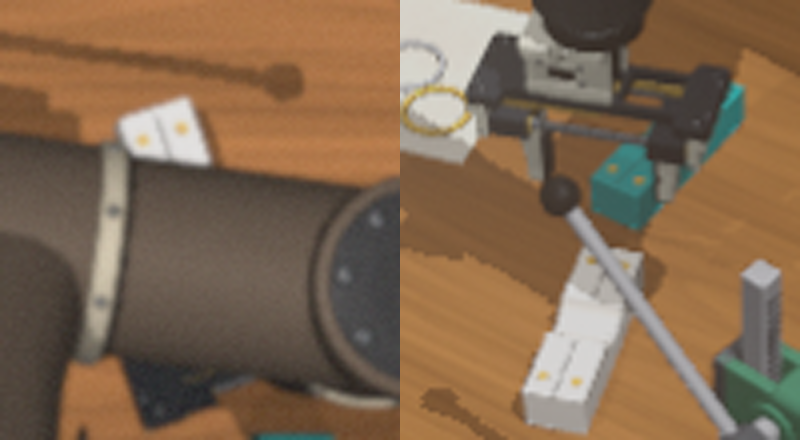

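The fingers sit at about scene (264,205) and (296,209), straddling the robot-side end of the white block. The teal block is clear behind them, so I descend.

{"fn": "play_rows", "kwargs": {"commands": [[[0.1, 0, 3, 0.1, -0.2, 0, 1], [0.1, 0, 6, 0.1, -0.2, 0, 1], [0.1, 0, 7.7, 0.1, -0.2, 0, 1], [0.1, 0, 7.7, 0.1, -0.2, 0, 1], [0.1, 0, 7.7, 0.1, -0.2, 0, 0], [0.1, 0, 7.7, 0.1, -0.2, 0, 0], [0.1, 0, 7.7, 0.1, -0.2, 0, 0], [0.1, 0, 7.7, 0.1, -0.2, 0, 0], [0.1, 0, 7.7, 0.1, -0.2, 0, 0], [0.1, 0, 7.7, 0.1, -0.2, 0, 0], [0.1, 0, 7.7, 0.1, -0.2, 0, 0], [0.1, 0, 7.7, 0.1, -0.2, 0, 0]]]}}

```text
clock: 4.03
tool_pos: [0.4239, -0.2471, 0.0134]
orientation: [-179.9, 0.2, -161.2]
force: [0.7, -0.2, -0.0]
opening: 0.0398
gripper_force: 0.0
```

```bash
python3 - <<'E'
from h import *
o=get_obs();print(o['opening'],o['gripper_force'],o['joint_pos'])
T=snap('top','t2');S=snap('scene','s2')
print(proj(T,[.4239,-.2471,.0134]),proj(S,[.4239,-.2471,.0134]))
a=cv2.resize(T['frame'][200:310,340:440,::-1],None,fx=4,fy=4,interpolation=cv2.INTER_CUBIC)
b=cv2.resize(S['frame'][160:270,230:330,::-1],None,fx=4,fy=4,interpolation=cv2.INTER_CUBIC)
cv2.imwrite('pics/c2.png',np.hstack([a,b]))
E
```

```text
0.039759857688444075 0.0 [-7.22047244e+00  1.46285215e+01 -3.53743396e+01  4.78143596e-03
 -3.97615090e+01 -6.39487908e+01]
[[394.62230029 281.48042645]] [[281.63254768 229.75499818]]
```

View pics/c2.png

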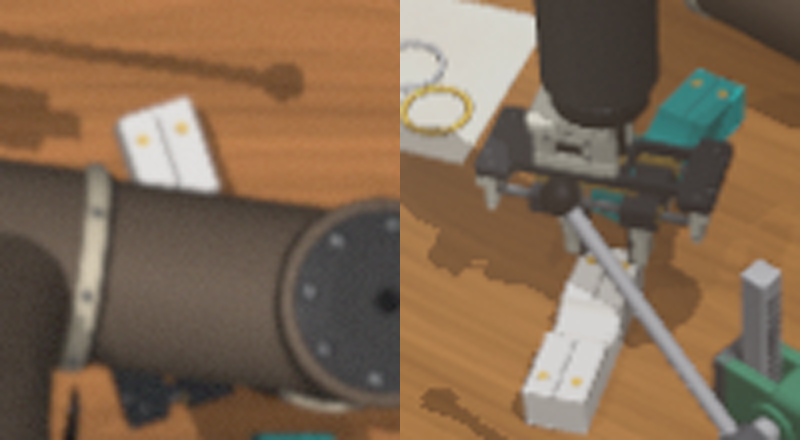

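```bash
python3 - <<'E'
from h import *
T,S=ld('top0'),ld('scene0')
p=np.array([.2761,.6154,.1913]);Y=R.from_euler('xyz',[180,0,-24.17],degrees=True).apply([0,1,0])
pts=[p,p+.05*Y,p-.05*Y,[0,0,0]]
print(proj(T,pts).round(0).tolist(),proj(S,pts).round(0).tolist())
s1,s2,t2=ld('s1'),ld('s2'),ld('t2')
p1=np.array([.4235,-.2467,.0895]);p2=np.array([.4239,-.2471,.0134])
Y=R.from_euler('xyz',[180,0,-161.2],degrees=True).apply([0,1,0])
def mark(im,s,P,o,k):
    for q in proj(s,P): 
        c=((q-o+.5)*k-.5).round().astype(int); cv2.drawMarker(im,tuple(map(int,c)),(0,0,255),1,14,1)
def crop(s,x,y,w,h,k,P):
    im=cv2.resize(s['frame'][y:y+h,x:x+w,::-1],None,fx=k,fy=k,interpolation=cv2.INTER_CUBIC); mark(im,s,P,np.array([x,y]),k); return im
a=crop(S,520,200,100,75,4,pts[:3]); b=crop(T,0,300,100,75,4,pts[:3])
c=crop(s1,240,180,100,75,4,[p1,p1+.044*Y,p1-.044*Y]); d=crop(s2,240,190,100,75,4,[p2,p2+.02*Y,p2-.02*Y])
cv2.imwrite('pics/c3.png',np.vstack([np.hstack([a,b]),np.hstack([c,d])]))
E
```

```text
[[50.0, 336.0], [68.0, 345.0], [33.0, 327.0], [303.0, 437.0]] [[562.0, 272.0], [549.0, 261.0], [575.0, 283.0], [405.0, 189.0]]
```

View pics/c3.png

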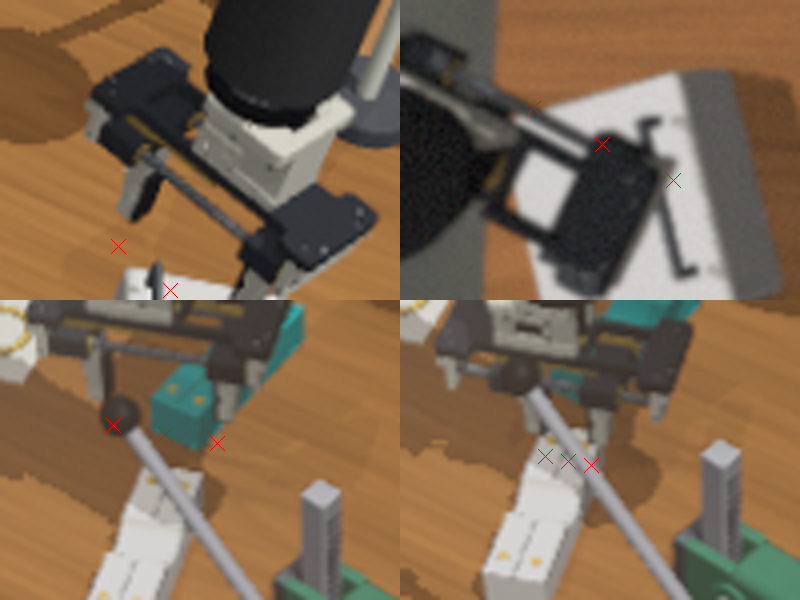

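The views show the fingertips about 6 px (some 28 mm in height) above where the reported TCP projects, so the fingers probably closed just over the block. The block has not moved. I'll open, go 1 cm lower and close again as a test.

{"fn": "play_rows", "kwargs": {"commands": [[[0, 0, 0, 0, 0, 0, 1], [0, 0, 0, 0, 0, 0, 1], [0, 0, 0, 0, 0, 0, 1], [0, 0, 0, 0, 0, 0, 1], [0, 0, 0, 0, 0, 0, 1], [0, 0, 0, 0, 0, 0, 1], [0, 0, 0, 0, 0, 0, 1], [0, 0, 0, 0, 0, 0, 1], [0, 0, 0, 0, 0, 0, 1], [0, 0, 0.4, 0, 0, 0, 1], [0, 0, 0.8, 0, 0, 0, 1], [0, 0, 1.0, 0, 0, 0, 1], [0, 0, 1.0, 0, 0, 0, 1]]]}}

```text
clock: 5.22
tool_pos: [0.4233, -0.2469, 0.0025]
orientation: [-179.9, 0.1, -161.2]
force: [-0.2, 1.3, -0.4]
opening: 0.0877
gripper_force: 0.0
```

{"fn": "play_rows", "kwargs": {"commands": [[[0, 0, 0, 0, 0, 0, 0], [0, 0, 0, 0, 0, 0, 0], [0, 0, 0, 0, 0, 0, 0], [0, 0, 0, 0, 0, 0, 0], [0, 0, 0, 0, 0, 0, 0], [0, 0, 0, 0, 0, 0, 0], [0, 0, 0, 0, 0, 0, 0], [0, 0, 0, 0, 0, 0, 0], [0, 0, 0, 0, 0, 0, 0]]]}}

```text
clock: 5.97
tool_pos: [0.424, -0.247, 0.0033]
orientation: [-179.9, 0.2, -161.2]
force: [-0.2, 0.6, 0.2]
opening: 0.0486
gripper_force: 30.0
```

{"fn": "play_rows", "kwargs": {"commands": [[[0, 0, 0, 0, 0, 0, 0.8], [0, 0, 0, 0, 0, 0, 0.8], [0, 0, 0, 0, 0, 0, 0.8], [0, 0, 0.4, 0, 0, 0, 0.8], [0, 0, 0.8, 0, 0, 0, 0.8], [0, 0, 1.2, 0, 0, 0, 0.8], [0, 0, 1.4, 0, 0, 0, 0.8], [0, 0, 1.4, 0, 0, 0, 0.8]]]}}

```text
clock: 6.63
tool_pos: [0.4234, -0.2469, -0.0115]
orientation: [-179.9, 0.1, -161.2]
force: [0.2, 0.3, -0.2]
opening: 0.07
gripper_force: 0.0
```

{"fn": "play_rows", "kwargs": {"commands": [[[0, 0, 0.3, 0, 0, 0, 0.8], [0, 0, 0.5, 0, 0, 0, 0.8], [0, 0, 0.5, 0, 0, 0, 0], [0, 0, 0.5, 0, 0, 0, 0], [0, 0, 0.5, 0, 0, 0, 0], [0, 0, 0.5, 0, 0, 0, 0], [0, 0, 0.5, 0, 0, 0, 0], [0, 0, 0.5, 0, 0, 0, 0]]]}}

```text
clock: 7.3
tool_pos: [0.4241, -0.2471, -0.0156]
orientation: [-179.9, 0.2, -161.2]
force: [-0.3, 0.2, 0.7]
opening: 0.0499
gripper_force: 30.0
```

```bash
python3 - <<'E'
from h import *
o=get_obs();print(o['clock'],o['tool_pos'],o['orientation'],o['force'],o['moment'],o['opening'],o['gripper_force'])
w=-.125;s=np.array([.587,.004]);u=np.array([np.cos(w),np.sin(w)])
g1=s-u*(.072+.14); print(g1); print(delta([*g1,.10],np.degrees(w)-180))
E
```

```text
7.3 [ 0.42407653 -0.24707031 -0.01561858] [-179.89317004    0.21342393 -161.17005805] [-0.2634924   0.187369    0.67931148] [ 0.08137261 -0.19270006 -0.06339686] 0.049897480449692666 29.98312622308731
[0.37665409 0.03043104]
[-4.51, 27.77, -11.6, -0.06, 0.23, 25.99]
```

{"fn": "play_rows", "kwargs": {"commands": [[[0, 0, -2, 0, 0, 0, 0], [0, 0, -4, 0, 0, 0, 0], [0, 0, -6, 0, 0, 0, 0], [0, 0, -6, 0, 0, 0, 0], [0, 0, -6, 0, 0, 0, 0]]]}}

```text
clock: 7.72
tool_pos: [0.424, -0.2469, 0.0447]
orientation: [-179.9, 0.3, -161.2]
force: [-0.6, -0.4, -5.0]
opening: 0.0499
gripper_force: 30.0
```

```bash
python3 - <<'E'
from h import *
o=get_obs();print(o['clock'],o['tool_pos'],o['orientation'],o['force'],o['moment'],o['opening'],o['gripper_force'])
w=-.125;s=np.array([.587,.004]);u=np.array([np.cos(w),np.sin(w)])
g1=s-u*.177; print(g1); print(delta([*g1,.0425],np.degrees(w)-180))
S=snap('scene','s3');T=snap('top','t3')
b=cv2.resize(S['frame'][180:280,230:330,::-1],None,fx=4,fy=4,interpolation=cv2.INTER_CUBIC)
a=cv2.resize(T['frame'][200:300,340:440,::-1],None,fx=4,fy=4,interpolation=cv2.INTER_CUBIC)
cv2.imwrite('pics/c4.png',np.hstack([a,b]))
E
```

```text
7.7167 [ 0.42397207 -0.24690228  0.04472847] [-179.87670394    0.28409308 -161.17957381] [-0.55026959 -0.37635197 -5.00225569] [-0.01154858  0.20368058  0.05837986] 0.049850067630062715 29.99882608652115
[0.41138101 0.02606743]
[-7.61, 26.24, 0.2, -0.06, 0.31, 25.98]
```

View pics/c4.png

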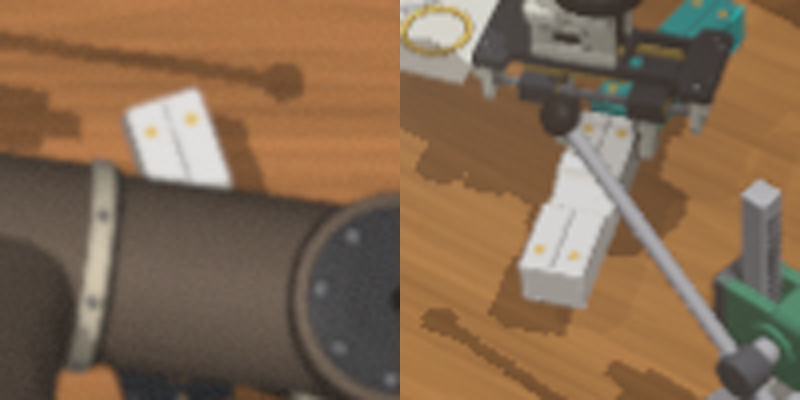

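```bash
python3 - <<'E'
from h import *
S0,S,T0,T=ld('scene0'),ld('s3'),ld('top0'),ld('t3')
L=np.array([[-85,-25,40],[-85,25,40],[85,-25,40],[85,25,40]])/1e3; LT=np.array([[85,25,40],[85,-25,40]])/1e3
i0=ic(250,195,[(105,110),(163,115),(45,252),(108,260)]); i1=ic(230,180,[(180,113),(238,122),(125,266),(184,278)])
t0=ic(235,175,[(538,219),(609,196)]); t1=ic(340,200,[(126,109),(197,88)])
p0=[.4907,-.2245,.323]
bs=i0-proj(S0,world(p0,L)); bt=t0-proj(T0,world(p0,LT))
def f(q):
    Rm=R.from_euler('xyz',[0,q[4],q[2]]); W=lambda P: Rm.apply(P)+[q[0],q[1],q[3]]
    return np.r_[(proj(S,W(L))+bs-i1).ravel(),(proj(T,W(LT))+bt-t1).ravel()]
r=least_squares(f,[*p0,.06,.0]);print(r.x.round(4),np.degrees(r.x[4]),r.fun.reshape(-1,2).round(1).tolist())
E
```

```text
[ 0.4876 -0.2254  0.334   0.0561  0.0735] 4.212695725962887 [[0.0, 0.5], [0.4, -0.6], [-0.8, 0.6], [0.6, -0.5], [-0.2, 0.4], [0.4, -0.5]]
```

The block is held at about 68 mm from its middle, level grip at scene (285,215), and it droops about 4.2° front-down. I'll tilt the tool to level it, then carry it to just short of the former.

```bash
cat >> h.py <<'E'
def delta2(xyz,yaw,tilt):
    o=get_obs(); R0=R.from_euler('xyz',o['orientation'],degrees=True)
    R1=R.from_euler('xyz',[180,0,yaw],degrees=True)*R.from_euler('y',tilt,degrees=True)
    return np.r_[R0.inv().apply(np.array(xyz)-o['tool_pos'])*100,(R0.inv()*R1).as_rotvec(degrees=True)].round(2).tolist()
E
python3 - <<'E'
from h import *
w=-.125;s=np.array([.587,.004]);u=np.array([np.cos(w),np.sin(w)])
yg=-161.2; print('tilt',delta2([.4240,-.2470,.0447],yg,-4.2))
# block yaw relative to tool: closed grip aligns block with tool
print(delta2([*(s-u*.182),.040],np.degrees(w)-180,-4.2))
E
```

```text
tilt [-0.12, -0.08, -0.14, -0.03, -4.08, 0.01]
[-7.28, 26.4, 0.33, 0.95, -4.0, 25.96]
```

{"fn": "play_rows", "kwargs": {"commands": [[[0, 0, -0.1, 0, -4.1, 0, 0], [0, 0, -0.1, 0, -4.1, 0, 0], [-1.2, 4.2, 0, 0.2, -4.1, 4, 0], [-2, 7.2, 0, 0.3, -4.1, 7, 0], [-2.7, 10, 0.1, 0.4, -4.1, 10, 0], [-3.6, 13, 0.1, 0.5, -4.1, 13, 0], [-4.4, 16, 0.2, 0.6, -4, 16, 0], [-5.2, 19, 0.2, 0.7, -4, 19, 0], [-6.1, 22, 0.3, 0.8, -4, 22, 0], [-6.8, 24.6, 0.3, 0.9, -4, 24.5, 0], [-7.2, 26, 0.3, 0.95, -4, 25.8, 0], [-7.3, 26.4, 0.3, 0.95, -4, 26, 0], [-7.3, 26.4, 0.3, 0.95, -4, 26, 0], [-7.3, 26.4, 0.3, 0.95, -4, 26, 0]]]}}

```text
clock: 8.98
tool_pos: [0.4069, 0.0259, 0.0404]
orientation: [-179.9, 4.2, 172.9]
force: [0.1, -0.5, -3.3]
opening: 0.0497
gripper_force: 30.0
```

```bash
python3 - <<'E'
from h import *
o=get_obs();print(o['clock'],o['tool_pos'],o['orientation'],o['force'],o['moment'],o['opening'],o['gripper_force'])
S=snap('scene','s4');T=snap('top','t4')
b=cv2.resize(S['frame'][190:340,270:370,::-1],None,fx=4,fy=4,interpolation=cv2.INTER_CUBIC)
a=cv2.resize(T['frame'][175:325,255:355,::-1],None,fx=4,fy=4,interpolation=cv2.INTER_CUBIC)
cv2.imwrite('pics/c5.png',np.hstack([a,b]))
E
```

```text
8.9833 [0.40687531 0.02594388 0.04036765] [-179.90048852    4.20775233  172.88961727] [ 0.08312786 -0.477246   -3.27365812] [0.08156157 0.42762964 0.03607628] 0.049703662866675276 29.995518922805786
```

View pics/c5.png

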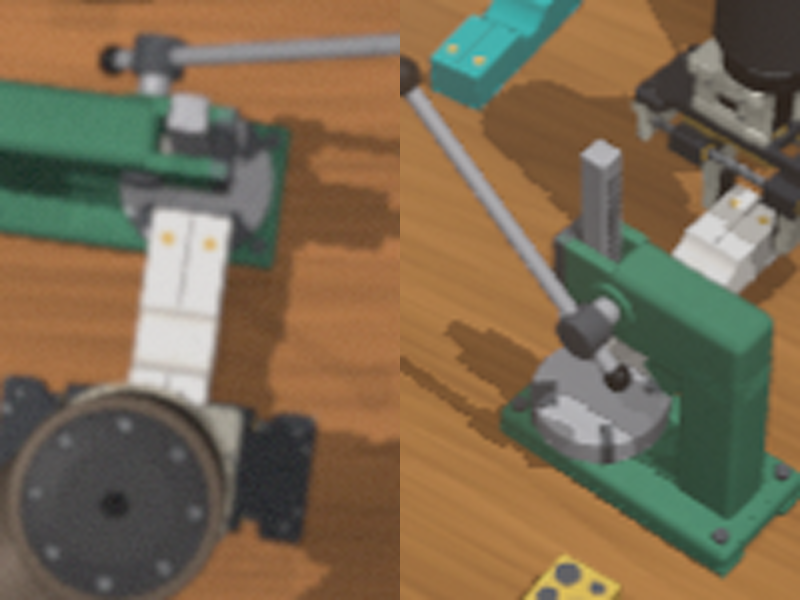

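The block is now level in front of the press. In top view its front edge runs from about (292,228) to (313,229), trough lines are near (290,253)–(309,256), and the anvil is centred near (304,220). The former is untouched. I'll measure block axis against press numerically.

```bash
cat >> h.py <<'E'
def back(s,uv,z):
    A=R.from_euler('xyz',s['attitude'],degrees=True).as_matrix()
    n=cv2.undistortPoints(np.array(uv,float).reshape(-1,1,2),s['camera_matrix'],s['dist'])[:,0]
    d=np.c_[n,np.ones(len(n))]@A.T; return s['origin']+d*((z-s['origin'][2])/d[:,2])[:,None]
def edge(prof,up):   # strongest subpixel gradient
    g=np.gradient(prof)*(1 if up else -1); i=int(np.argmax(g[1:-1]))+1
    a,b,c=g[i-1:i+2]; return i+(.5*(a-c)/(a-2*b+c) if a-2*b+c else 0)
E
cat > meas.py <<'E'
from h import *
from scipy.ndimage import map_coordinates
def anvil(T,c=(.587,.004)):
    # radial edges of anvil disc at z=.05, robot side arc (-x) and -y side
    g=T['frame'].astype(float); f=g[...,0]-.0*g[...,1]
    c=np.array(c)
    for it in range(4):
        pts=[]
        for a in np.radians(np.r_[150:285:3]):
            r=np.arange(.044,.060,.0004); P=np.c_[c[0]+r*np.cos(a),c[1]+r*np.sin(a),0*r+.05]
            uv=proj(T,P); v=map_coordinates(f,[uv[:,1],uv[:,0]],order=1)
            pts.append(P[int(round(edge(v,False)))][:2])
        pts=np.array(pts)
        q=least_squares(lambda c: np.hypot(*(pts-c).T)-.052,c,loss='soft_l1',f_scale=.001); c=q.x
    return c,np.std(q.fun)
def blk(T,rows,z,cols):
    g=T['frame'].astype(float).min(2); Lp,Rp=[],[]
    for r in rows:
        p=g[r,cols[0]:cols[1]]
        L=edge(p[:len(p)//2],True); Rr=len(p)//2+edge(p[len(p)//2:],False)
        Lp.append((cols[0]+L,r));Rp.append((cols[0]+Rr,r))
    return back(T,Lp,z),back(T,Rp,z)
E
python3 - <<'E'
from meas import *
T0,T4=ld('top0'),ld('t4')
print('anvil',anvil(T0)); print('seat px',proj(T0,[.587,.004,.05]))
l,r=blk(T4,range(231,250),.0956,(284,322))
for n,e in(('L',l),('R',r)):
    k=np.polyfit(e[:,0],e[:,1],1); res=e[:,1]-np.polyval(k,e[:,0]); print(n,'yaw',np.arctan(k[0]).round(4),'y at x=.5',np.polyval(k,.5).round(4),res.std().round(4))
print('width',(l-r)[:,1].mean())
g=T4['frame'][220:262,302].astype(int);print(g.tolist())
E
```

```text
anvil (array([0.58768722, 0.00402203]), np.float64(0.000749753790361359))
seat px [[303.67659157 219.74555675]]
L yaw -0.0958 y at x=.5 0.0384 0.0007
R yaw -0.13 y at x=.5 -0.0129 0.0003
width 0.052263044516894695
[[38, 57, 49], [50, 64, 55], [83, 89, 82], [110, 110, 110], [123, 122, 123], [122, 121, 123], [122, 120, 122], [137, 134, 134], [178, 174, 173], [205, 202, 199], [200, 198, 197], [198, 195, 193], [199, 197, 195], [202, 199, 198], [205, 203, 201], [205, 200, 200], [203, 202, 199], [202, 199, 197], [204, 202, 200], [205, 203, 200], [210, 207, 206], [214, 211, 209], [217, 215, 214], [218, 217, 216], [218, 216, 215], [219, 217, 216], [219, 218, 216], [219, 217, 216], [220, 217, 217], [221, 219, 217], [222, 220, 219], [220, 219, 216], [211, 208, 203], [200, 193, 187], [205, 197, 190], [215, 210, 204], [220, 217, 213], [221, 220, 218], [221, 220, 218], [220, 219, 217], [221, 220, 218], [221, 218, 217]]
```

```bash
python3 - <<'E'
from meas import *
T0,T4=ld('top0'),ld('t4')
f=T0['frame'][...,0].astype(float)-T0['frame'][...,1]
uv=[]
for c in range(252,320): uv.append((c,222+edge(f[222:252,c],True)))
uv=np.array(uv)
for z in(0,.028):
    P=back(T0,uv,z); k=np.polyfit(P[:,1],P[:,0],1); r=P[:,0]-np.polyval(k,P[:,1]); m=abs(r)<.002
    k=np.polyfit(P[m,1],P[m,0],1); r=r[m]; w=-np.arctan(k[0]); 
    d=(np.polyval(k,.004)-.5877)*np.cos(w); print('base edge z',z,'yaw',w,'offset from seat',d,r.std(),m.sum())
u=[]
for c in range(296,311): u.append((c,222+edge(T4['frame'][222:234,c].min(1).astype(float),True)))
P=back(T4,u,.0956); k=np.polyfit(P[:,1],P[:,0],1); print('front yaw',-np.arctan(k[0]),'front x at y=.004..',np.polyval(k,.0075))
o=get_obs()['tool_pos']; w=-.125
for q in ([np.polyval(k,.0075),.0075],o[:2]):
    d=np.array(q)-[.5877,.0040]; print('press coords',d[0]*np.cos(w)+d[1]*np.sin(w),-d[0]*np.sin(w)+d[1]*np.cos(w))
E
```

```text
base edge z 0 yaw -0.13276557156075072 offset from seat -0.04861495648674641 0.00054992878969214 68
base edge z 0.028 yaw -0.13276557156074764 offset from seat -0.051653509880641275 0.0005391271636944174 68
front yaw -0.14847132726884804 front x at y=.004.. 0.5590563913021427
press coords -0.028856483297892043 -9.84424422934985e-05
press coords -0.1818352013209036 -0.0011984258012510095
```

```bash
python3 - <<'E'
from h import *
yaw=172.44
print(delta2([.5209-.08,.0143+.0106,.0400],yaw,-4.2)); print(delta2([.5209,.0143,.0400],yaw,-4.2))
E
```

```text
[-3.34, 0.37, 0.31, -0.05, 0.04, 0.35]
[-11.39, 0.32, 0.9, -0.05, 0.04, 0.35]
```

{"fn": "play_rows", "kwargs": {"commands": [[[0, 0.3, 0, 0, 0, 0.4, 0], [-1.5, 0.35, 0.15, 0, 0, 0.4, 0], [-3, 0.35, 0.25, 0, 0, 0.4, 0], [-4.5, 0.35, 0.35, 0, 0, 0.4, 0], [-6, 0.35, 0.5, 0, 0, 0.4, 0], [-7.5, 0.35, 0.6, 0, 0, 0.4, 0], [-9, 0.35, 0.7, 0, 0, 0.4, 0], [-10.5, 0.3, 0.85, 0, 0, 0.4, 0], [-11.4, 0.3, 0.9, 0, 0, 0.4, 0], [-11.4, 0.3, 0.9, 0, 0, 0.4, 0], [-11.4, 0.3, 0.9, 0, 0, 0.4, 0]]]}}

```text
clock: 10.0
tool_pos: [0.521, 0.0144, 0.0401]
orientation: [-180.0, 4.2, 172.3]
force: [-0.2, 0.2, -3.5]
opening: 0.0497
gripper_force: 30.0
```

```bash
python3 - <<'E'
from h import *
o=get_obs();print(o['clock'],o['tool_pos'],o['orientation'],o['force'],o['moment'],o['opening'])
print(delta2([.5209,.0143,.0355],172.44,-4.2),delta2([.5209,.0143,.0345],172.44,-4.2))
E
```

```text
10.0 [0.52100726 0.01437231 0.04010941] [-179.9738745     4.23302956  172.31831991] [-0.24581516  0.181846   -3.48374604] [0.04884802 0.53139758 0.00326807] 0.04967311499150969
[0.04, -0.01, 0.46, -0.04, 0.03, -0.12] [0.05, -0.01, 0.56, -0.04, 0.03, -0.12]
```

No contact. I lower it onto the anvil.

{"fn": "play_rows", "kwargs": {"commands": [[[0, 0, 0.2, 0, 0, 0, 0], [0, 0, 0.35, 0, 0, 0, 0], [0, 0, 0.45, 0, 0, 0, 0], [0.05, 0, 0.55, 0, 0, 0, 0], [0.05, 0, 0.55, 0, 0, 0, 0], [0.05, 0, 0.55, 0, 0, 0, 0]]]}}

```text
clock: 10.5
tool_pos: [0.5212, 0.0152, 0.0352]
orientation: [180.0, 4.3, 172.4]
force: [-1.5, 0.4, -3.8]
opening: 0.0499
gripper_force: 30.0
```

```bash
python3 - <<'E'
from meas import *
o=get_obs();print(o['clock'],o['tool_pos'],o['orientation'],o['force'],o['moment'],o['opening'])
T=snap('top','t5');S=snap('scene','s5')
E
```

```text
10.5 [0.5212069  0.01520173 0.03521243] [179.99696198   4.30242661 172.43816989] [-1.48746775  0.37206676 -3.82359533] [ 0.03384825  0.47836543 -0.0271059 ] 0.049946457036725025
```

{"fn": "play_rows", "kwargs": {"commands": [[[0, -0.05, 0.05, 0, 0, 0, 0], [0, -0.05, 0.1, 0, 0, 0, 0], [0, -0.05, 0.1, 0, 0, 0, 0], [0, -0.05, 0.1, 0, 0, 0, 0]]]}}

```text
clock: 10.93
tool_pos: [0.5217, 0.0148, 0.0347]
orientation: [180.0, 4.3, 172.4]
force: [-3.3, 1.9, 5.5]
opening: 0.0496
gripper_force: 30.0
```

{"fn": "play_rows", "kwargs": {"commands": [[[0, 0, 0.1, 0, 0, 0, 0], [0, 0, 0.1, 0, 0, 0, 0], [0, 0, 0.1, 0, 0, 0, 0]]]}}

```text
clock: 11.18
tool_pos: [0.5217, 0.0148, 0.0346]
orientation: [180.0, 4.4, 172.4]
force: [-10.2, 1.8, 18.3]
opening: 0.05
gripper_force: 30.0
```

{"fn": "play_rows", "kwargs": {"commands": [[[0, 0, -0.1, 0, 0, 0, 0], [0, 0, -0.1, 0, 0, 0, 0.8], [0, 0, -0.1, 0, 0, 0, 0.8], [0, 0, -0.1, 0, 0, 0, 0.8], [0, 0, -0.1, 0, 0, 0, 0.8], [0, 0, -0.1, 0, 0, 0, 0.8], [3, 0, -0.2, 0, 0, 0, 0.8], [6, 0, -0.4, 0, 0, 0, 0.8], [9, 0, -0.6, 0, 0, 0, 0.8], [10, 0, -3, 0, 0, 0, 0.8], [10, 0, -7, 0, 0, 0, 0.8], [10, 0, -11, 0, 0, 0, 0.8], [10, 0, -15, 0, 0, 0, 0.8], [10, 0, -17, 0, 0, 0, 0.8], [10, 0, -17, 0, 0, 0, 0.8]]]}}

```text
clock: 12.43
tool_pos: [0.4125, 0.0307, 0.2005]
orientation: [179.7, 4.7, 172.5]
force: [-0.3, -0.3, -0.4]
opening: 0.07
gripper_force: 0.0
```

```bash
python3 - <<'E'
from meas import *
o=get_obs();print(o['clock'],o['tool_pos'],o['orientation'],o['force'],o['opening'])
T=snap('top','t6');S=snap('scene','s6')
a=cv2.resize(T['frame'][185:285,265:365,::-1],None,fx=4,fy=4,interpolation=cv2.INTER_CUBIC)
b=cv2.resize(S['frame'][210:310,280:380,::-1],None,fx=4,fy=4,interpolation=cv2.INTER_CUBIC)
q=[.588,.0038,-.132]
def draw(im,s,o,P):
    for p in P:
        u=((proj(s,world(q,np.array(p)/1e3))-o+.5)*4-.5).round().astype(int).reshape(-1,1,2); cv2.polylines(im,[u],True,(0,0,255),1)
top=[[85,25,90],[85,-25,90],[-85,-25,90],[-85,25,90]]
tr=[[20.5,25,90],[20.5,-25,90],[-20.5,-25,90],[-20.5,25,90]]
draw(a,T,[265,185],[top,tr]);draw(b,S,[280,210],[top,tr])
cv2.imwrite('pics/c6.png',np.hstack([a,b]))
E
```

```text
12.4333 [0.41251895 0.03074303 0.20048177] [179.6936287   4.7458934 172.4516415] [-0.28993455 -0.30964829 -0.35615471] 0.06999215870109209
```

View pics/c6.png

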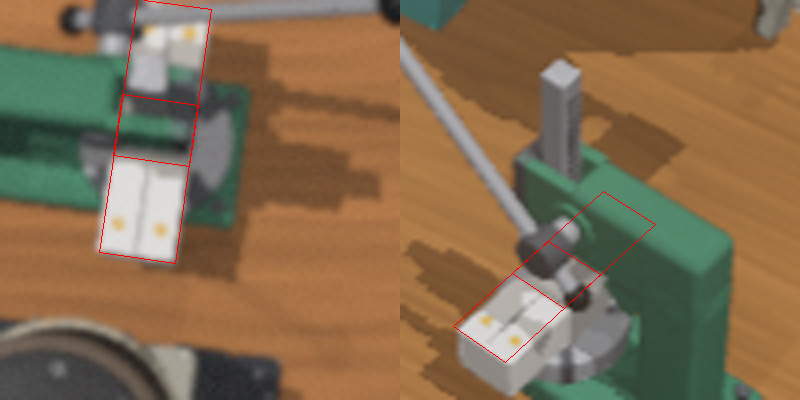

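In the last view, the block lies on the anvil under the head. In both cameras its outline matches the ideal overlay to about 1 px, with the near end at top (289,247)–(309,251). Next is a numeric check of the residual.

```bash
python3 - <<'E'
from meas import *
T=ld('t6'); l,r=blk(T,range(229,245),.09,(282,320))
seat=np.array([.588,.0038]);w=-.132;u=np.array([np.cos(w),np.sin(w)]);v=np.array([-np.sin(w),np.cos(w)])
for n,e in(('L',l),('R',r)):
    x=(e[:,:2]-seat)@u; y=(e[:,:2]-seat)@v; k=np.polyfit(x,y,1); print(n,'rel yaw',k[0].round(4),'y at x=-60',np.polyval(k,-.06).round(4),'x=0',np.polyval(k,0).round(4),(y-np.polyval(k,x)).std().round(4))
uv=[(c,240+edge(T['frame'][240:256,c].min(1).astype(float),False)) for c in range(292,307)]
for z in (.05,.09):
    P=back(T,uv,z)[:,:2]-seat; print('near end x',(P@u).mean(),'slope',np.polyfit(P@v,P@u,1)[0])
# lever geometry, press q
q=[.588,.0038,w]
for th in (0,.4,.8,1.2,1.46):
    a=.75-th
    for d in (150,185): 
        P=world(q,np.array([52,28-d*np.cos(a),185+d*np.sin(a)])/1e3)[0]; print(th,d,P.round(4), 'r',np.hypot(*P[:2]).round(3))
E
```

```text
L rel yaw -0.0026 y at x=-60 0.0273 x=0 0.0272 0.0004
R rel yaw 0.0041 y at x=-60 -0.0244 x=0 -0.0241 0.0003
near end x -0.08142568448119793 slope 0.01730161322314489
near end x -0.08498068439311839 slope 0.017301613223147258
0 150 [ 0.6288 -0.0841  0.2872] r 0.634
0 185 [ 0.6254 -0.1095  0.3111] r 0.635
0.4 150 [ 0.6247 -0.115   0.2364] r 0.635
0.4 185 [ 0.6204 -0.1476  0.2484] r 0.638
0.8 150 [ 0.6235 -0.1238  0.1775] r 0.636
0.8 185 [ 0.6189 -0.1584  0.1758] r 0.639
1.2 150 [ 0.6255 -0.1092  0.1198] r 0.635
1.2 185 [ 0.6213 -0.1404  0.1045] r 0.637
1.46 150 [ 0.6283 -0.0881  0.0872] r 0.634
1.46 185 [ 0.6248 -0.1144  0.0644] r 0.635
```

```bash
python3 - <<'E'
from h import *
S=ld('scene0')
for z in (.2,.25,.3,.35,.4,.45,.5,.55,.6,.65): print(z,proj(S,[.276,.615,z]).round(0).tolist())
p=[.588,.0038,-.132]
# tool axis / link end for a few known q1
for q1,x,y in((82.34,.2761,.6154),(39.84,.4199,.1007),(-7.22,.4239,-.2471)):
    c,s=np.cos(np.radians(q1)),np.sin(np.radians(q1)); print('radial',c*x+s*y,'side',-s*x+c*y)
D=.12; P=world(p,[.052,.028-D,.1])[0];print('press point',P)
r=np.hypot(P[0],P[1]); 
E
```

```text
0.2 [[563.0, 270.0]]
0.25 [[568.0, 258.0]]
0.3 [[573.0, 246.0]]
0.35 [[579.0, 233.0]]
0.4 [[585.0, 219.0]]
0.45 [[591.0, 205.0]]
0.5 [[597.0, 190.0]]
0.55 [[603.0, 174.0]]
0.6 [[610.0, 158.0]]
0.65 [[617.0, 141.0]]
radial 0.6467110376585873 side -0.19160689906825704
radial 0.38692757046522747 side -0.1916860850815113
radial 0.4515942649877092 side -0.1918651605430509
press point [ 0.62743887 -0.09424374  0.1       ]
```

```bash
python3 - <<'E'
from h import *
o=get_obs();print(o['tool_pos'])
print(delta2([.4125,.03,.36],172.45,0),delta2([.4125,.03,.36],-97.56,0),delta2([.6274,-.0942,.36],-97.56,0))
E
```

```text
[0.41028735 0.02980048 0.19593107]
[-1.48, 0.08, -16.34, 0.12, 4.4, -0.03] [-1.48, 0.08, -16.34, -3.37, 3.55, -89.98] [-24.35, -9.39, -14.6, -3.37, 3.55, -89.98]
```

{"fn": "play_rows", "kwargs": {"commands": [[[-1.5, 0.1, -4, 0.1, 4.4, 0, 0], [-1.5, 0.1, -8, 0.1, 4.4, 0, 0], [-1.5, 0.1, -12, 0.1, 4.4, 0, 0], [-1.5, 0.1, -16.3, 0.1, 4.4, 0, 0], [-1.5, 0.1, -16.3, -3.4, 3.6, -90, 0], [-7, -2, -16, -3.4, 3.6, -90, 0], [-11, -4, -15.6, -3.4, 3.6, -90, 0], [-15, -6, -15.3, -3.4, 3.6, -90, 0], [-19, -8, -15, -3.4, 3.6, -90, 0], [-24.4, -9.4, -14.6, -3.4, 3.6, -90, 0], [-24.4, -9.4, -14.6, -3.4, 3.6, -90, 0], [-24.4, -9.4, -14.6, -3.4, 3.6, -90, 0], [-24.4, -9.4, -14.6, -3.4, 3.6, -90, 0], [-24.4, -9.4, -14.6, -3.4, 3.6, -90, 0], [-24.4, -9.4, -14.6, -3.4, 3.6, -90, 0], [-24.4, -9.4, -14.6, -3.4, 3.6, -90, 0], [-24.4, -9.4, -14.6, -3.4, 3.6, -90, 0], [-24.4, -9.4, -14.6, -3.4, 3.6, -90, 0], [-24.4, -9.4, -14.6, -3.4, 3.6, -90, 0], [-24.4, -9.4, -14.6, -3.4, 3.6, -90, 0]]]}}

```text
clock: 14.2
tool_pos: [0.6278, -0.0944, 0.3578]
orientation: [179.7, -0.2, -97.8]
force: [-0.7, 0.5, 0.3]
opening: 0.0004
gripper_force: 0.0
```

```bash
python3 - <<'E'
from h import *
o=get_obs();print(o['clock'],o['tool_pos'],o['orientation'],o['opening'],o['force'],o['joint_pos'].round(1))
print(delta2([.6274,-.0942,.30],-97.56,0))
E
```

```text
14.2 [ 0.62782829 -0.09442217  0.35784157] [ 1.79743198e+02 -1.50246026e-01 -9.77719946e+01] 0.0004388075267004115 [-0.74379348  0.50809791  0.25816036] [  9.1  13.8  12.2   0.1 -88.7 -16.9]
[-0.03, 0.02, 5.78, 0.26, -0.15, -0.21]
```

{"fn": "play_rows", "kwargs": {"commands": [[[0, 0, 2, 0, 0, 0, 0], [0, 0, 4, 0, 0, 0, 0], [0, 0, 5.5, 0, 0, 0, 0], [0, 0, 6.5, 0, 0, 0, 0], [0, 0, 7.2, 0, 0, 0, 0], [0, 0, 8, 0, 0, 0, 0], [0, 0, 8.6, 0, 0, 0, 0], [0, 0, 9.2, 0, 0, 0, 0], [0, 0, 9.8, 0, 0, 0, 0]]]}}

```text
clock: 14.95
tool_pos: [0.629, -0.0949, 0.263]
orientation: [-179.9, -0.1, -97.5]
force: [0.3, 0.2, 7.7]
opening: 0.0005
gripper_force: 3.2
```

{"fn": "play_rows", "kwargs": {"commands": [[[-0.0, 0.1, 0.6, 0, 0, 0, 0], [0, 0.1, 1.2, 0, 0, 0, 0], [0, 0.1, 1.8, 0, 0, 0, 0], [0, 0.1, 2.4, 0, 0, 0, 0], [0, 0.1, 3.0, 0, 0, 0, 0], [0, 0.1, 3.6, 0, 0, 0, 0], [0, 0.1, 4.2, 0, 0, 0, 0], [0, 0.1, 4.8, 0, 0, 0, 0], [0, 0.1, 5.4, 0, 0, 0, 0], [0, 0.1, 6, 0, 0, 0, 0], [0, 0.1, 6.6, 0, 0, 0, 0], [0, 0.1, 7.2, 0, 0, 0, 0], [0, 0.1, 7.8, 0, 0, 0, 0], [0, 0.1, 8.4, 0, 0, 0, 0]]]}}

```text
clock: 16.12
tool_pos: [0.6283, -0.0962, 0.1799]
orientation: [-179.8, -0.2, -97.5]
force: [0.1, -5.3, 8.4]
opening: 0.0007
gripper_force: 4.4
```

```bash
python3 - <<'E'
from h import *
o=get_obs();print(o['clock'],o['tool_pos'],o['orientation'],o['force'],o['moment'])
S=snap('scene','s7');S6=ld('s6')
# ball detection: dark blob nearest predicted arc
q=[.588,.0038,-.132]
def lever(s):
    g=s['frame'].max(2).astype(float); best=[]
    for th in np.arange(0,1.5,.02):
        a=.75-th; c=proj(s,world(q,np.array([52,28-215*np.cos(a),185+215*np.sin(a)])/1e3))[0]
        m=np.zeros(g.shape,np.uint8); cv2.circle(m,tuple(int(v) for v in c.round()),3,1,-1); best.append((g[m>0].mean(),round(th,2)))
    return sorted(best)[:4]
print(lever(S6),lever(S))
E
```

```text
16.1167 [ 0.62834034 -0.09617991  0.17986048] [-179.84797625   -0.22895915  -97.53256528] [ 0.11156528 -5.32599756  8.42931196] [-1.86902826  0.08154356  0.00835426]
[(np.float64(75.82758620689656), np.float64(0.04)), (np.float64(76.03448275862068), np.float64(0.02)), (np.float64(77.3103448275862), np.float64(0.0)), (np.float64(80.41379310344827), np.float64(0.06))] [(np.float64(76.10344827586206), np.float64(0.78)), (np.float64(78.3103448275862), np.float64(0.76)), (np.float64(78.51724137931035), np.float64(0.8)), (np.float64(80.37931034482759), np.float64(0.74))]
```

{"fn": "play_rows", "kwargs": {"commands": [[[0, 0, 0.6, 0, 0, 0, 0], [0, 0, 1.2, 0, 0, 0, 0], [0, 0, 1.8, 0, 0, 0, 0], [0, 0, 2.4, 0, 0, 0, 0], [0, 0, 3.0, 0, 0, 0, 0], [0, 0, 3.6, 0, 0, 0, 0], [0, 0, 4.2, 0, 0, 0, 0], [0, 0, 4.8, 0, 0, 0, 0], [0, 0, 5.4, 0, 0, 0, 0], [0, 0, 6, 0, 0, 0, 0], [0, 0, 6.4, 0, 0, 0, 0], [0, 0, 6.4, 0, 0, 0, 0]]]}}

```text
clock: 17.17
tool_pos: [0.6285, -0.0943, 0.1147]
orientation: [-179.9, -0.1, -97.5]
force: [1.4, 1.4, 5.1]
opening: 0.0004
gripper_force: 2.3
```

```bash
sed -n '/^q=/,/return/p' /dev/null; cat >> h.py <<'E'
q=[.588,.0038,-.132]
def lever(s):
    g=s['frame'].max(2).astype(float); best=[]
    for th in np.arange(0,1.52,.02):
        a=.75-th; c=proj(s,world(q,np.array([52,28-215*np.cos(a),185+215*np.sin(a)])/1e3))[0]
        m=np.zeros(g.shape,np.uint8); cv2.circle(m,tuple(int(v) for v in c.round()),3,1,-1); best.append((round(float(g[m>0].mean()),1),round(float(th),2)))
    return sorted(best)[:5]
E
python3 - <<'E'
from h import *
o=get_obs();print(o['tool_pos'],o['force'],o['moment']); print(lever(snap('scene','s8')),lever(snap('top','t8')))
E
```

```text
[ 0.62848355 -0.09431453  0.11471742] [1.35227765 1.42903205 5.13739585] [ 0.70069255 -0.52523141 -0.0209697 ]
[(65.7, 0.04), (65.7, 0.06), (65.7, 0.08), (65.7, 0.1), (65.9, 0.02)] [(32.9, 1.08), (33.5, 1.1), (34.1, 1.12), (37.0, 1.06), (39.1, 1.14)]
```

{"fn": "play_rows", "kwargs": {"commands": [[[0, 0, 0.3, 0, 0, 0, 0], [0, 0, 0.6, 0, 0, 0, 0], [0, 0, 0.8, 0, 0, 0, 0], [0, 0, 1.0, 0, 0, 0, 0], [0, 0, 1.0, 0, 0, 0, 0]]]}}

```text
clock: 17.68
tool_pos: [0.6283, -0.0945, 0.1049]
orientation: [-179.9, -0.1, -97.5]
force: [0.9, 2.0, 7.7]
opening: 0.0005
gripper_force: 3.0
```

{"fn": "play_rows", "kwargs": {"commands": [[[0, 0, 0.2, 0, 0, 0, 0], [0, 0, 0.4, 0, 0, 0, 0], [0, 0, 0.6, 0, 0, 0, 0], [0, 0, 0.6, 0, 0, 0, 0]]]}}

```text
clock: 18.02
tool_pos: [0.6282, -0.0946, 0.0989]
orientation: [-179.9, -0.1, -97.5]
force: [1.0, 1.6, 7.8]
opening: 0.0002
gripper_force: 3.0
```

{"fn": "play_rows", "kwargs": {"commands": [[[0, 0, 0.15, 0, 0, 0, 0], [0, 0, 0.3, 0, 0, 0, 0], [0, 0, 0.4, 0, 0, 0, 0], [0, 0, 0.4, 0, 0, 0, 0]]]}}

```text
clock: 18.35
tool_pos: [0.6282, -0.0947, 0.095]
orientation: [-179.9, -0.1, -97.5]
force: [-0.6, 1.0, 7.2]
opening: 0.0003
gripper_force: 3.1
```

{"fn": "play_rows", "kwargs": {"commands": [[[0, 0, 0.1, 0, 0, 0, 0], [0, 0, 0.2, 0, 0, 0, 0], [0, 0, 0.3, 0, 0, 0, 0], [0, 0, 0.3, 0, 0, 0, 0]]]}}

```text
clock: 18.68
tool_pos: [0.6282, -0.0948, 0.092]
orientation: [-179.9, -0.1, -97.5]
force: [-0.2, 1.3, 7.9]
opening: 0.0004
gripper_force: 3.2
```

{"fn": "play_rows", "kwargs": {"commands": [[[0, 0, 0.1, 0, 0, 0, 0], [0, 0, 0.2, 0, 0, 0, 0], [0, 0, 0.3, 0, 0, 0, 0], [0, 0, 0.3, 0, 0, 0, 0]]]}}

```text
clock: 19.02
tool_pos: [0.6281, -0.0948, 0.0889]
orientation: [-179.9, -0.1, -97.5]
force: [0.9, 0.7, 8.0]
opening: 0.0003
gripper_force: 3.2
```

{"fn": "play_rows", "kwargs": {"commands": [[[0, 0, 0.1, 0, 0, 0, 0], [0, 0, 0.2, 0, 0, 0, 0], [0, 0, 0.3, 0, 0, 0, 0], [0, 0, 0.3, 0, 0, 0, 0]]]}}

```text
clock: 19.35
tool_pos: [0.6281, -0.0949, 0.0859]
orientation: [-179.9, -0.1, -97.5]
force: [1.6, 0.3, 7.9]
opening: 0.0001
gripper_force: 3.1
```

```bash
python3 - <<'E'
from h import *
o=get_obs();print(o['tool_pos'],o['force']); S=snap('scene','s9')
s0=ld('s6')
# ram top height from scene: compare with projected height by template tracking of ram top
t=s0['frame'][222:238,412-280+280-100+0:1] if 0 else None
u0=proj(s0,world(q,[0,0,.294]))[0].round().astype(int); t=s0['frame'][u0[1]-8:u0[1]+9,u0[0]-8:u0[0]+9]
for n in('s7','s8','s9'):
    im=ld(n)['frame'][u0[1]-12:u0[1]+40,u0[0]-14:u0[0]+15]; r=cv2.matchTemplate(im,t,cv2.TM_CCOEFF_NORMED); _,v,_,l=cv2.minMaxLoc(r)
    d=l[1]-4; print(n,'ram px down',d,l[0]-6,round(v,2),'mm/px',1000*.02/(proj(s0,world(q,[0,0,.274]))[0]-proj(s0,world(q,[0,0,.294]))[0])[1]/20)
E
```

```text
[ 0.62806221 -0.09485072  0.08592445] [1.57187241 0.25020645 7.90944041]
s7 ram px down 2 0 0.59 mm/px 0.19191633963699
s8 ram px down 5 0 0.58 mm/px 0.19191633963699
s9 ram px down 6 0 0.59 mm/px 0.19191633963699
```

{"fn": "play_rows", "kwargs": {"commands": [[[0, 0, 0.1, 0, 0, 0, 0], [0, 0, 0.2, 0, 0, 0, 0], [0, 0, 0.3, 0, 0, 0, 0], [0, 0, 0.4, 0, 0, 0, 0], [0, 0, 0.4, 0, 0, 0, 0]]]}}

```text
clock: 19.82
tool_pos: [0.628, -0.0948, 0.0819]
orientation: [-179.9, -0.1, -97.5]
force: [0.3, 0.3, 7.4]
opening: 0.0004
gripper_force: 3.1
```

{"fn": "play_rows", "kwargs": {"commands": [[[0, 0, 0.1, 0, 0, 0, 0], [0, 0, 0.2, 0, 0, 0, 0], [0, 0, 0.3, 0, 0, 0, 0], [0, 0, 0.3, 0, 0, 0, 0]]]}}

```text
clock: 20.15
tool_pos: [0.628, -0.0949, 0.0788]
orientation: [-179.9, -0.1, -97.5]
force: [0.3, -0.6, 7.1]
opening: 0.0008
gripper_force: 3.1
```

{"fn": "play_rows", "kwargs": {"commands": [[[0, 0, 0.1, 0, 0, 0, 0], [0, 0, 0.2, 0, 0, 0, 0], [0, 0, 0.3, 0, 0, 0, 0], [0, 0, 0.4, 0, 0, 0, 0], [0, 0, 0.4, 0, 0, 0, 0]]]}}

```text
clock: 20.57
tool_pos: [0.6279, -0.0949, 0.0748]
orientation: [-179.9, -0.1, -97.5]
force: [-0.4, 0.0, 7.2]
opening: 0.0006
gripper_force: 3.0
```

{"fn": "play_rows", "kwargs": {"commands": [[[0, 0, 0.1, 0, 0, 0, 0], [0, 0, 0.2, 0, 0, 0, 0], [0, 0, 0.3, 0, 0, 0, 0], [0, 0, 0.3, 0, 0, 0, 0]]]}}

```text
clock: 20.9
tool_pos: [0.6279, -0.095, 0.0719]
orientation: [-179.9, -0.1, -97.5]
force: [-0.7, -0.7, 7.9]
opening: 0.0005
gripper_force: 3.3
```

{"fn": "play_rows", "kwargs": {"commands": [[[0, 0, 0.1, 0, 0, 0, 0], [0, 0, 0.2, 0, 0, 0, 0], [0, 0, 0.3, 0, 0, 0, 0], [0, 0, 0.3, 0, 0, 0, 0]]]}}

```text
clock: 21.23
tool_pos: [0.6281, -0.0951, 0.0694]
orientation: [-179.9, -0.1, -97.5]
force: [-1.0, -0.4, 11.4]
opening: 0.0002
gripper_force: 4.4
```

{"fn": "play_rows", "kwargs": {"commands": [[[0, 0, 0.1, 0, 0, 0, 0], [0, 0, 0.2, 0, 0, 0, 0], [0, 0, 0.3, 0, 0, 0, 0], [0, 0, 0.3, 0, 0, 0, 0]]]}}

```text
clock: 21.57
tool_pos: [0.6285, -0.0953, 0.0672]
orientation: [-179.9, -0.1, -97.5]
force: [-1.8, 0.1, 15.9]
opening: 0.0007
gripper_force: 6.3
```

```bash
python3 - <<'E'
from h import *
o=get_obs();print(o['tool_pos'],o['force'],o['moment']); T=snap('top','t10');S=snap('scene','s10');s0=ld('s6');print(lever(T),lever(ld('t8')))
u0=proj(s0,world(q,[0,0,.294]))[0].round().astype(int); t=s0['frame'][u0[1]-8:u0[1]+9,u0[0]-5:u0[0]+6]
im=S['frame'][u0[1]-12:u0[1]+40,u0[0]-8:u0[0]+9]; r=cv2.matchTemplate(im,t,cv2.TM_CCOEFF_NORMED); print(r.max(1).round(2))
for a in (.04,-.3,-.5,-.6,-.65,-.69,-.71): print(a, proj(T,world(q,np.array([52,28-215*np.cos(a),185+215*np.sin(a)])/1e3)).round(1).tolist(), proj(S,world(q,np.array([52,28-215*np.cos(a),185+215*np.sin(a)])/1e3)).round(1).tolist())
g=T['frame'].max(2)[175:215,335:385]; y,x=np.where(g<60); print(len(x),x.mean()+335,y.mean()+175)
E
```

```text
[ 0.62845724 -0.09529303  0.06718785] [-1.78737966  0.05366843 15.88744839] [0.04998978 0.72984992 0.03545134]
[(39.1, 1.4), (39.3, 1.42), (42.7, 1.44), (44.9, 1.38), (46.3, 1.46)] [(32.9, 1.08), (33.5, 1.1), (34.1, 1.12), (37.0, 1.06), (39.1, 1.14)]
[ 0.26  0.23  0.22  0.23  0.24  0.29  0.34  0.38  0.46  0.57  0.67  0.62
  0.46  0.33  0.24  0.15  0.11  0.1   0.1   0.1   0.11  0.11  0.12  0.15
  0.19  0.23  0.27  0.31  0.28  0.19  0.1   0.02 -0.06 -0.1  -0.12 -0.13]
0.04 [[381.8, 200.4]] [[257.6, 233.4]]
-0.3 [[374.4, 205.1]] [[261.6, 251.8]]
-0.5 [[366.4, 206.9]] [[266.5, 263.4]]
-0.6 [[361.5, 207.5]] [[269.6, 269.2]]
-0.65 [[358.9, 207.7]] [[271.3, 272.1]]
-0.69 [[356.7, 207.9]] [[272.7, 274.5]]
-0.71 [[355.6, 207.9]] [[273.4, 275.6]]
605 350.5504132231405 196.71570247933886
```

{"fn": "play_rows", "kwargs": {"commands": [[[-0.0, 0, 0.15, 0, 0, 0, 0], [0, 0, 0.3, 0, 0, 0, 0], [0, 0, 0.4, 0, 0, 0, 0], [0, 0, 0.4, 0, 0, 0, 0]]]}}

```text
clock: 22.0
tool_pos: [0.629, -0.0958, 0.0644]
orientation: [-179.8, -0.2, -97.5]
force: [-3.1, -1.0, 22.1]
opening: 0.0007
gripper_force: 9.2
```

{"fn": "play_rows", "kwargs": {"commands": [[[0, 0, 0.15, 0, 0, 0, 0], [0, 0, 0.3, 0, 0, 0, 0], [0, 0, 0.4, 0, 0, 0, 0], [0, 0, 0.4, 0, 0, 0, 0]]]}}

```text
clock: 22.33
tool_pos: [0.6297, -0.0961, 0.0619]
orientation: [-179.7, -0.2, -97.4]
force: [-5.1, -2.2, 29.7]
opening: 0.0003
gripper_force: 12.6
```

{"fn": "play_rows", "kwargs": {"commands": [[[0, 0, 0.15, 0, 0, 0, 0], [0, 0, 0.3, 0, 0, 0, 0], [0, 0, 0.4, 0, 0, 0, 0], [0, 0, 0.4, 0, 0, 0, 0], [0, 0, 0.4, 0, 0, 0, 0]]]}}

```text
clock: 22.75
tool_pos: [0.6305, -0.0968, 0.0593]
orientation: [-179.6, -0.2, -97.4]
force: [-6.4, -4.7, 36.4]
opening: 0.0002
gripper_force: 16.3
```

```bash
python3 - <<'E'
from h import *
from meas import blk
o=get_obs();print(o['clock'],o['tool_pos'],o['force'],o['moment'],o['joint_pos'].round(2)); T=snap('top','t11');S=snap('scene','s11');print(lever(T))
seat=np.array(q[:2]);w=q[2];u=np.array([np.cos(w),np.sin(w)]);v=np.array([-np.sin(w),np.cos(w)])
from h import edge
for n in('t6','t10','t11'):
    T=ld(n); l,r=blk(T,range(229,245),.09,(282,320))
    uv=[(c,240+edge(T['frame'][240:256,c].min(1).astype(float),False)) for c in range(292,307)]
    P=back(T,uv,.09)[:,:2]-seat
    print(n,'L',((l[:,:2]-seat)@v).mean().round(4),'R',((r[:,:2]-seat)@v).mean().round(4),'end x',np.median(P@u).round(4))
E
```

```text
22.75 [ 0.63048251 -0.09683849  0.05929779] [-6.35688761 -4.67544019 36.37695674] [-1.57883626  2.44328026  0.0171506 ] [  9.    23.1  -14.33   0.44 -52.23 -16.69]
[(44.4, 1.44), (45.4, 1.42), (47.3, 1.46), (50.9, 1.5), (51.5, 1.48)]
t6 L 0.0273 R -0.0243 end x -0.0849
t10 L 0.0277 R -0.0242 end x -0.085
t11 L 0.0276 R -0.024 end x -0.085
```

```bash
python3 - <<'E'
from h import *
s0=ld('s6'); P0=proj(s0,world(q,[0,0,.294]))[0]; print('ram top px',P0)
# sub-pixel ECC-like: shift search of upscaled ram-top patch
def patch(s,dy,c=P0,h=7,w=5): 
    return cv2.getRectSubPix(s['frame'].astype(np.float32),(2*w+1,2*h+1),(float(c[0]),float(c[1]+dy)))
def mask_cost(a,b): return float(np.abs(a-b)[:, 2:9].mean())
ref=patch(s0,0)
# only compare upper edge lines and ram body (robust mean)
for n in('s4','s7','s8','s9','s10','s11'):
    s=ld(n); c=[(float(np.median(np.abs(patch(s,d)-ref))),d) for d in np.arange(-2,12,.1)]; c.sort(); d=c[0][1]
    z=[proj(s0,world(q,[0,0,.294-k*1e-3]))[0][1]-P0[1] for k in range(45)]
    print(n,round(d,1),'px ->',round(float(np.interp(d,z,range(45))),1),'mm, lever',round(float(np.interp(d,z,range(45)))/18,2))
S=ld('s11')
for n in('s10','s11'):
    g=ld(n)['frame'].max(2)[262:290,260:288]; y,x=np.where(g<70); print(n,len(x),x.mean()+260,y.mean()+262,y.max()+262)
E
```

```text
ram top px [318.66432036 228.93211174]
s4 0.0 px -> 0.0 mm, lever 0.0
s7 0.5 px -> 1.9 mm, lever 0.11
s8 3.4 px -> 13.0 mm, lever 0.72
s9 3.5 px -> 13.4 mm, lever 0.74
s10 3.8 px -> 14.6 mm, lever 0.81
s11 3.9 px -> 14.9 mm, lever 0.83
s10 67 275.02985074626866 267.5820895522388 277
s11 87 275.39080459770116 269.8735632183908 279
```

{"fn": "play_rows", "kwargs": {"commands": [[[0, 0, -2, 0, 0, 0, 0], [0, 0, -6, 0, 0, 0, 0], [0, 0, -10, 0, 0, 0, 0], [0, 0, -14, 0, 0, 0, 0], [0, 0, -18, 0, 0, 0, 0], [0, 0, -22, 0, 0, 0, 0], [0, 0, -26, 0, 0, 0, 0], [0, 0, -29, 0, 0, 0, 0], [0, -4, -29, 0, 0, 0, 0], [0, -8, -29, 0, 0, 0, 0], [0, -12, -29, 0, 0, 0, 0], [0, -15, -29, 0, 0, 0, 0], [0, -15, -29, 0, 0, 0, 0]]]}}

```text
clock: 23.93
tool_pos: [0.7792, -0.1144, 0.3349]
orientation: [179.4, -0.2, -97.6]
force: [-0.8, 0.3, -3.7]
opening: 0.0004
gripper_force: 0.0
```

```bash
python3 - <<'E'
from h import *
o=get_obs();print(o['clock'],o['tool_pos'],o['force']); T=snap('top','t12');S=snap('scene','s12');print(lever(S),lever(T))
s0=ld('s6'); P0=proj(s0,world(q,[0,0,.294]))[0]
pa=lambda s,dy: cv2.getRectSubPix(s['frame'].astype(np.float32),(9,15),(float(P0[0]),float(P0[1]+dy)))
c=sorted((float(np.median(np.abs(pa(S,d)-pa(s0,0)))),round(float(d),1)) for d in np.arange(-2,12,.1))[:4]; print('ram',c, '26mm =',proj(s0,world(q,[0,0,.268]))[0]-P0)
# ball: dark blob near the arc
for n,s,b in(('S6',s0,(225,195,70,100)),('S12',S,(250,245,45,45)),('T6',ld('t6'),(340,170,50,45)),('T12',T,(335,185,45,40))):
    x,y,w,h=b; g=s['frame'].max(2)[y:y+h,x:x+w]; nn,lab,st,ce=cv2.connectedComponentsWithStats((g<75).astype(np.uint8))
    print(n,[(int(st[i,4]),(ce[i]+[x,y]).round(1).tolist()) for i in range(1,nn) if st[i,4]>12])
for a in (.75,-.6,-.65,-.69,-.71):
    B=world(q,np.array([52,28-215*np.cos(a),185+215*np.sin(a)])/1e3); print(a,proj(S,B).round(1).tolist(),proj(T,B).round(1).tolist())
E
```

```text
23.9333 [ 0.77918639 -0.1144128   0.3348879 ] [-0.75216156  0.26604979 -3.67639052]
[(70.5, 1.46), (72.8, 1.42), (74.6, 1.44), (86.6, 1.48), (89.1, 1.4)] [(48.7, 1.4), (48.7, 1.42), (56.7, 1.44), (59.1, 1.38), (67.4, 1.46)]
ram [(3.63836669921875, 6.5), (3.7981796264648438, 6.6), (4.704917907714844, 6.4), (4.9482421875, 6.7)] 26mm = [-0.01273747  6.75601125]
S6 [(37, [269.2, 209.7])]
S12 [(39, [272.4, 274.7])]
T6 [(98, [365.0, 185.0])]
T12 [(48, [357.9, 208.0])]
0.75 [[269.4, 207.4]] [[364.2, 184.8]]
-0.6 [[269.6, 269.2]] [[361.5, 207.5]]
-0.65 [[271.3, 272.1]] [[358.9, 207.7]]
-0.69 [[272.7, 274.5]] [[356.7, 207.9]]
-0.71 [[273.4, 275.6]] [[355.6, 207.9]]
```

```bash
python3 - <<'E'
from h import *
from meas import blk
B=world(q,np.array([52,28-166,62])/1e3)[0]; print(B, get_obs()['tool_pos'])
print(delta2([B[0],B[1],.325],-97.56,0))
seat=np.array(q[:2]);w=q[2];u=np.array([np.cos(w),np.sin(w)]);v=np.array([-np.sin(w),np.cos(w)])
for n in('t6','t11','t12'):
    T=ld(n); uv=np.array([(c,240+edge(T['frame'][240:256,c].min(1).astype(float),False)) for c in range(292,307)])
    P=back(T,uv,.09)[:,:2]-seat; print(n,np.sort(P@u).round(4)[3:-3].mean())
    d=T['frame'].max(2)[195:220,340:372].astype(float); print(n,'bar/ball dark cols',[int(c) for c in d[11:16].mean(0)])
E
```

```text
[ 0.62138449 -0.13984357  0.062     ] [ 0.77646418 -0.1141196   0.33818798]
[4.59, 15.02, 1.43, 0.39, -0.17, -0.02]
t6 -0.08495555555555555
t6 bar/ball dark cols [132, 135, 140, 143, 144, 144, 142, 143, 144, 148, 151, 152, 151, 151, 151, 153, 156, 160, 159, 159, 160, 159, 161, 162, 164, 162, 162, 164, 163, 164, 164, 166]
t11 -0.08504444444444445
t11 bar/ball dark cols [59, 57, 54, 52, 49, 50, 47, 48, 46, 46, 51, 51, 47, 49, 52, 51, 49, 44, 38, 36, 53, 86, 111, 120, 121, 122, 123, 122, 123, 124, 123, 122]
t12 -0.07762222222222222
t12 bar/ball dark cols [134, 133, 134, 137, 139, 137, 134, 132, 130, 128, 130, 131, 126, 113, 100, 81, 61, 49, 46, 42, 38, 58, 99, 130, 142, 143, 146, 153, 162, 168, 174, 179]
```

```bash
python3 - <<'E'
from h import *
for n in('t6','t11','t12'):
    T=ld(n); print(n,[T['frame'][r,299].tolist() for r in range(244,256)])
    print('  lat row238',T['frame'][238,284:318].min(1).tolist())
def right(s,r0,r1,c0,c1): 
    p=s['frame'].max(2)[r0:r1,c0:c1].astype(float).mean(0); return c0+edge(p,True)
t6=ld('t6'); print('R edge t6',right(t6,183,188,360,378),'pred c',proj(t6,world(q,np.array([52,28-215*np.cos(.75),185+215*np.sin(.75)])/1e3)), 'edge pred',proj(t6,world(q,np.array([52,28-215*np.cos(.75)-14,185+215*np.sin(.75)])/1e3)))
for n in('t11','t12'): print(n,right(ld(n),206,211,352,370))
for a in(-.63,-.65,-.67,-.69,-.71): print(a,proj(t6,world(q,np.array([52,28-215*np.cos(a)-14,185+215*np.sin(a)])/1e3)).round(2).tolist())
E
```

```text
t6 [[195, 192, 190], [202, 200, 196], [206, 203, 202], [205, 202, 200], [190, 186, 184], [148, 136, 131], [140, 110, 89], [148, 104, 69], [149, 100, 62], [149, 101, 62], [156, 106, 66], [159, 105, 66]]
  lat row238 [58, 60, 62, 59, 62, 88, 145, 195, 213, 208, 205, 213, 217, 219, 215, 202, 191, 205, 217, 220, 219, 220, 220, 219, 213, 181, 130, 84, 56, 52, 51, 55, 48, 48]
t11 [[213, 211, 208], [218, 216, 215], [221, 219, 218], [219, 216, 215], [200, 196, 191], [157, 146, 137], [151, 118, 93], [163, 115, 77], [161, 110, 68], [165, 112, 71], [167, 112, 72], [173, 119, 74]]
  lat row238 [62, 56, 51, 42, 47, 90, 156, 211, 224, 221, 220, 224, 228, 229, 229, 220, 215, 223, 229, 231, 228, 230, 229, 230, 225, 195, 137, 89, 66, 58, 52, 51, 61, 55]
t12 [[63, 55, 47], [62, 52, 47], [61, 54, 47], [60, 52, 47], [58, 48, 45], [61, 51, 44], [59, 51, 42], [64, 54, 46], [64, 56, 50], [62, 52, 47], [66, 59, 50], [64, 56, 47]]
  lat row238 [82, 80, 77, 75, 75, 74, 69, 66, 66, 66, 61, 58, 53, 49, 45, 39, 40, 46, 109, 191, 227, 231, 231, 231, 226, 197, 141, 92, 66, 55, 60, 55, 58, 59]
R edge t6 370.84892086330933 pred c [[364.1735951  184.80147557]] edge pred [[370.56259533 185.70732514]]
t11 360.775
t12 361.786432160804
-0.63 [[365.09, 208.35]]
-0.65 [[364.02, 208.43]]
-0.67 [[362.93, 208.51]]
-0.69 [[361.82, 208.58]]
-0.71 [[360.7, 208.64]]
```

```bash
python3 - <<'E'
from h import *
s6,s0,s12=ld('s6'),ld('scene0'),ld('s12'); print(get_obs()['tool_pos'])
S=snap('scene','s13')
P0=proj(s6,world(q,[0,0,.294]))[0]; c0=int(P0[0])
for n,s in(('0',s0),('6',s6),('12',s12),('13',S)):
    g=s['frame'][...,2].astype(float); out=[]
    for c in range(c0-2,c0+4):
        p=g[216:245,c]; out.append(round(216+edge(p,True),2))
    print(n,out, [int(v) for v in g[218:244,c0]])
pa=lambda s,dy,dx=0: cv2.getRectSubPix(s['frame'].astype(np.float32),(11,9),(float(P0[0]+dx),float(P0[1]-1+dy)))
for s in (s12,S):
    print(sorted((float(np.mean(np.abs(pa(s,d)-pa(s6,0)))),round(float(d),1)) for d in np.arange(4,9,.1))[:3])
E
```

```text
[ 0.77646418 -0.1141196   0.33818798]
0 [np.float64(226.84), np.float64(226.12), np.float64(225.1), np.float64(224.58), np.float64(224.5), np.float64(225.01)] [71, 71, 71, 72, 69, 69, 70, 116, 163, 178, 181, 185, 163, 115, 98, 98, 99, 97, 96, 98, 98, 98, 99, 98, 98, 99]
6 [np.float64(226.81), np.float64(226.08), np.float64(225.1), np.float64(224.57), np.float64(224.48), np.float64(225.0)] [51, 50, 50, 50, 50, 50, 51, 105, 159, 177, 180, 185, 162, 114, 97, 98, 97, 96, 96, 97, 97, 97, 97, 97, 97, 96]
12 [np.float64(233.43), np.float64(232.78), np.float64(231.88), np.float64(231.03), np.float64(230.91), np.float64(231.8)] [67, 68, 67, 67, 67, 65, 66, 68, 65, 65, 64, 64, 64, 64, 133, 172, 178, 182, 183, 138, 101, 97, 96, 97, 97, 96]
13 [np.float64(233.44), np.float64(232.75), np.float64(231.88), np.float64(231.03), np.float64(230.91), np.float64(231.79)] [67, 68, 68, 67, 66, 65, 66, 67, 66, 65, 64, 64, 64, 65, 133, 172, 179, 182, 183, 138, 102, 97, 96, 96, 96, 95]
[(10.77232837677002, 6.5), (10.793950080871582, 6.6), (11.234354019165039, 6.4)]
[(10.722848892211914, 6.5), (10.743176460266113, 6.6), (11.17100715637207, 6.4)]
```

The lever reads 1.42–1.45 and the ram is down about 25.5 mm of 26. I'll give it one more firm press on the ball, where the leverage is better, to be sure it seats.

{"fn": "play_rows", "kwargs": {"commands": [[[2, 7, 0, 0.4, -0.2, 0, 0], [4.6, 15, 0, 0.4, -0.2, 0, 0], [4.6, 15, 0, 0.4, -0.2, 0, 0], [4.6, 15, 0, 0.4, -0.2, 0, 0], [4.6, 15, 0, 0.4, -0.2, 0, 0], [4.6, 15, 4, 0.4, -0.2, 0, 0], [4.6, 15, 8, 0.4, -0.2, 0, 0], [4.6, 15, 12, 0.4, -0.2, 0, 0], [4.6, 15, 16, 0.4, -0.2, 0, 0], [4.6, 15, 20, 0.4, -0.2, 0, 0], [4.6, 15, 23, 0.4, -0.2, 0, 0], [4.6, 15, 25, 0.4, -0.2, 0, 0], [4.6, 15, 25, 0.4, -0.2, 0, 0]]]}}

```text
clock: 25.17
tool_pos: [0.6166, -0.1401, 0.089]
orientation: [179.9, 0.1, -97.6]
force: [-1.0, -0.1, 0.3]
opening: 0.0004
gripper_force: 0.0
```

```bash
python3 - <<'E'
from h import *
o=get_obs();print(o['clock'],o['tool_pos'],o['orientation'],o['force'])
print(delta2([.6214,-.1398,.05],-97.56,0))
E
```

```text
25.1667 [ 0.61657465 -0.14007439  0.08895376] [ 1.79941495e+02  6.56004053e-02 -9.75698925e+01] [-0.98455051 -0.07549615  0.26158011]
[-0.09, -0.48, 3.89, 0.06, 0.07, -0.01]
```

{"fn": "play_rows", "kwargs": {"commands": [[[0, -0.4, 2, 0, 0, 0, 0], [0, -0.4, 4, 0, 0, 0, 0], [0, -0.4, 4.6, 0, 0, 0, 0], [0, -0.4, 5.0, 0, 0, 0, 0], [0, -0.4, 5.3, 0, 0, 0, 0], [0, -0.4, 5.3, 0, 0, 0, 0]]]}}

```text
clock: 25.67
tool_pos: [0.6249, -0.1408, 0.0405]
orientation: [-179.7, 0.1, -97.5]
force: [-0.3, -0.3, -0.2]
opening: 0.0005
gripper_force: 0.0
```

{"fn": "play_rows", "kwargs": {"commands": [[[0, 0, 0.3, 0, 0, 0, 0], [0, 0, 0.6, 0, 0, 0, 0], [0, 0, 0.6, 0, 0, 0, 0]]]}}

```text
clock: 25.92
tool_pos: [0.6242, -0.1408, 0.0331]
orientation: [-179.8, 0.1, -97.5]
force: [-0.1, -0.4, 0.1]
opening: 0.0003
gripper_force: 0.0
```

{"fn": "play_rows", "kwargs": {"commands": [[[0, 0.2, 0.3, 0, 0, 0, 0], [0, 0.2, 0.6, 0, 0, 0, 0], [0, 0.2, 0.6, 0, 0, 0, 0]]]}}

```text
clock: 26.17
tool_pos: [0.6235, -0.14, 0.0291]
orientation: [-179.6, 0.1, -97.5]
force: [-2.7, 4.2, 12.9]
opening: 0.0004
gripper_force: 6.1
```

{"fn": "play_rows", "kwargs": {"commands": [[[0, 0, 0.2, 0, 0, 0, 0], [0, 0, 0.4, 0, 0, 0, 0], [0, 0, 0.4, 0, 0, 0, 0]]]}}

```text
clock: 26.42
tool_pos: [0.6238, -0.139, 0.0272]
orientation: [-179.5, 0.1, -97.4]
force: [-9.4, 11.1, 28.5]
opening: 0.0004
gripper_force: 13.7
```

{"fn": "play_rows", "kwargs": {"commands": [[[0, 0, 0.2, 0, 0, 0, 0], [0, 0, 0.4, 0, 0, 0, 0], [0, 0, 0.4, 0, 0, 0, 0]]]}}

```text
clock: 26.67
tool_pos: [0.6242, -0.1379, 0.0251]
orientation: [-179.5, 0.2, -97.4]
force: [-14.6, 20.0, 44.4]
opening: 0.0005
gripper_force: 21.3
```

{"fn": "play_rows", "kwargs": {"commands": [[[0, 0, -1, 0, 0, 0, 0], [0, 0, -4, 0, 0, 0, 0], [0, 0, -8, 0, 0, 0, 0], [0, 0, -12, 0, 0, 0, 0], [0, 0, -16, 0, 0, 0, 0], [0, 0, -20, 0, 0, 0, 0], [0, 0, -24, 0, 0, 0, 0], [0, 0, -28, 0, 0, 0, 0], [0, 0, -31, 0, 0, 0, 0], [4, 2, -31, 0, 0, 0, 0], [8, 4, -31, 0, 0, 0, 0], [12, 6, -31, 0, 0, 0, 0], [15, 8, -31, 0, 0, 0, 0], [15, 8, -31, 0, 0, 0, 0], [15, 8, -31, 0, 0, 0, 0]]]}}

```text
clock: 27.92
tool_pos: [0.5205, -0.2808, 0.3291]
orientation: [-179.7, 0.1, -97.7]
force: [0.4, 0.9, -0.2]
opening: 0.0
gripper_force: 0.0
```

```bash
python3 - <<'E'
from h import *
from meas import blk
o=get_obs();print(o['clock'],o['tool_pos'],o['force']); T=snap('top','t14');S=snap('scene','s14');s6=ld('s6')
P0=proj(s6,world(q,[0,0,.294]))[0]; c0=int(P0[0])
f=lambda s:np.array([216+edge(s['frame'][216:245,c,2].astype(float),True) for c in range(c0-2,c0+4)])
d=(f(S)-f(s6)).mean(); print('ram px',d,'mm',d/6.756*26)
p=T['frame'].max(2)[206:211,352:370].astype(float).mean(0); print('ball edge',352+edge(p,True)); print(lever(S),lever(T))
seat=np.array(q[:2]);w=q[2];u=np.array([np.cos(w),np.sin(w)]);v=np.array([-np.sin(w),np.cos(w)])
l,r=blk(T,range(229,245),.09,(282,320)); uv=[(c,240+edge(T['frame'][240:256,c].min(1).astype(float),False)) for c in range(292,307)]
print('L',((l[:,:2]-seat)@v).mean(),'R',((r[:,:2]-seat)@v).mean(),'end',np.median((back(T,uv,.09)[:,:2]-seat)@u))
E
```

```text
27.9167 [ 0.52045766 -0.28079273  0.3291092 ] [ 0.4338054  0.9026491 -0.1889143]
ram px 6.6326787426942815 mm 25.525406647432106
ball edge 356.10869565217394
[(76.6, 1.46), (81.1, 1.44), (82.0, 1.42), (90.4, 1.48), (100.0, 1.4)] [(106.3, 0.52), (106.3, 0.54), (106.5, 0.46), (106.5, 0.48), (106.5, 0.5)]
L 0.027332164753730473 R -0.024453284004710064 end -0.0851271440265581
```

The ram did not move under the firmer press, so the former is seated. The block is still square and centred, and the gripper is clear.

```bash
python3 -c "
from plant import *
print(close_job())"
```

```text
the job is handed in; nothing more can be done
None
```

I handed the job in at about 28 s with the die closed and the lever down at about 1.42–1.45 rad (seating is about 1.44). The white trough block lies flat on the anvil, square and centred to about 1.5 mm, and a second, firmer press moved the ram no further.

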